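# Start the seedling tray on the sloped stand

## Task

Start the seedlings off: first clear the weeder from the sloped stand and lay it in its two-post rest, handle in the wide saddle and shaft in the narrow one; then put the seedling tray on the stand, lying flat on the slope, squarely in the middle with its long lower side up against the lip, and fit the cover fully down on the tray. Last of all push the toggle switch right over, away from you, to put the shelf lamp on. Set things down rather than drop them, and leave the watering can and the blue pot where they are.

Things in the scene. Friction and masses are not known exactly. Their poses are not given: they have to be found in the camera images.
- weeder: Hand weeder, 196 mm long, starts on the sloped deck, roughly along its y. Origin on the underside of the handle at the balance point (grip there, across y); x points to the tip. Square wooden handle 24 mm wide (y), 22 mm high (z), x -70 to +40 mm; steel shaft 10 mm thick, axis 11 mm above the origin, to x 91 mm; flat steel fork 26 mm wide to x 126 mm. 0.16 kg.
- rest: Fixed wooden rest, base 170 x 70 x 10 mm, two posts 12 mm thick (x) with U-shaped saddles on top. Origin on the table, z up. Wide saddle (handle) at x -50 mm: floor 80 mm high, 32 mm wide inside; narrow saddle (shaft) at x +65 mm: floor 86 mm high, 18 mm wide inside; tines rise 14 mm over the floors. Weeder in place: origin at (0,0,80) mm, its x along the rest's x.
- deck: Sloped plywood top of the fixed stand, tilted 0.28 rad, low edge to the robot. Origin on its surface, mid-width, at the inner foot of the lip, 58 mm over the table; x up the slope, y left along the lip, z square to the surface. Board x -12 to 122, y -95 to 95 mm; lip x -12 to 0, 14 mm high, 170 mm long. Tray in place: origin at (55,0,0) mm, its y along deck y (either way).
- tray: Grey plastic seedling tray, open, 110 (x) x 160 (y) x 45 mm high, walls and floor 4 mm. Origin under its centre. A grip rib 12 mm thick, top at 44.5 mm, runs along y through the middle, with a cell 45 (x) x 60 mm (y) on each side of its centre (4 mm walls at y +-32 mm): pinch the rib across x at the centre, fingers opened only about 50 mm, down in these cells. 0.25 kg.
- lid: White plastic cover for the tray, 128 (x) x 178 mm (y), lying skirt down. Skirt 12 mm deep, 120 x 170 mm inside (5 mm play round the tray), top plate z 12 to 16 mm, black bar handle 16 mm thick (x), 70 mm long (y), z 16 to 46 mm. Origin at the centre, level with the skirt's lower edge. Fully on: origin 33 mm above the tray's along the tray's z, y along the tray's y (either way). 0.2 kg.
- lamp_switch (a joint): Toggle lever of the shelf lamp: 0 rad = off, leaning to the switch's -x (towards the robot); 1.0 rad = fully over to +x, on. It stays where it is left.
- lamp_switch_base: White switch box of the lamp, 70 mm (x) x 50 mm (y) x 25 mm high, fixed on the table. Origin under its centre; the lever swings in its x-z plane towards +x about a hinge 22 mm above the origin; a boss round the hinge reaches 35 mm high.
- lamp_switch_tip (a point): Centre of the black ball (26 mm across) at the end of the lever, 70 mm from the hinge; the rod is 10 mm thick.
- watering_can: Orange plastic watering can, 112 mm across, about 145 mm high, spout to its +x (reaching 133 mm), handle to -x (92 mm); origin under its centre. Leave alone.
- pot: Glazed blue pot, 96 mm across, 75 mm high; origin under its centre. Leave alone.

How it is judged (in metres and radians):
On the way, in this order (a step that is already met when the one before it is completed fails the run):
1. the weeder lies released in its rest, handle in the wide saddle, shaft in the narrow one (x of weeder in the frame of rest between -0.018 and 0.018 m and y of weeder in the frame of rest between -0.009 and 0.009 m and z of weeder in the frame of rest between 0.075 and 0.085 m and angle between the x axis of weeder and the x axis of rest, either way round below 0.1 rad and angle between weeder's own z axis and vertical below 0.2 rad and contact force between the fingers and weeder below 0.5 N and linear speed of weeder below 0.03 m/s), for 0.2 s.
2. the tray lies released on the deck, flat on the slope and against the lip (x of tray in the frame of deck between 0.05 and 0.063 m and y of tray in the frame of deck between -0.015 and 0.015 m and z of tray in the frame of deck between -0.004 and 0.004 m and angle between the y axis of tray and the y axis of deck, either way round below 0.1 rad and angle between the z axis of tray and the z axis of deck, either way round below 0.06 rad and contact force between the fingers and tray below 0.5 N and linear speed of tray below 0.03 m/s), for 0.2 s.
3. the cover is fully down on the tray and released (all of step 2 and x of lid in the frame of tray between -0.009 and 0.009 m and y of lid in the frame of tray between -0.009 and 0.009 m and z of lid in the frame of tray between 0.03 and 0.036 m and angle between the z axis of lid and the z axis of tray, either way round below 0.05 rad and contact force between the fingers and lid below 0.5 N and linear speed of lid below 0.03 m/s), for 0.2 s.
4. the lamp switch is pushed over (value of joint lamp_switch above 0.85 rad), for 0.1 s.
At the end, for the whole second after the job is handed in: Weeder in both saddles of the rest (18 mm lengthways, 9 mm sideways, 5 mm height, 0.1 rad); tray flat on deck, within 8 mm of the lip, 15 mm of the middle, 0.1 rad of square; cover on it, 9 mm of centred, 3 mm of fully down; switch past 0.85 rad; all released, at rest (all of step 1 and all of step 3 and value of joint lamp_switch above 0.85 rad); the robot touches nothing.
It fails at once if the weeder is dropped (falls faster than 0.5 m/s out of the fingers) (linear speed of weeder above 0.5 m/s and contact force between the fingers and weeder below 0.1 N).
It fails at once if the seedling tray is dropped (falls faster than 0.5 m/s out of the fingers) (linear speed of tray above 0.5 m/s and contact force between the fingers and tray below 0.1 N).
It fails at once if the cover is dropped (falls faster than 0.5 m/s out of the fingers) (linear speed of lid above 0.5 m/s and contact force between the fingers and lid below 0.1 N).
It fails at once if the watering can or the blue pot is pushed more than 3 cm or tipped (distance of any of watering_can, pot from where it was at the start of the episode above 0.03 m or angle between any of watering_can, pot's own z axis and vertical above 0.4 rad).
It also fails if it takes over 72 s, if anything falls off the work surface, if the arm or the gripper's body presses on something with over 40 N, if the wrist force passes 120 N, or if a joint passes its speed limit or range.

## Robot

A 7-joint arm with a two-finger parallel gripper is mounted at the origin on the work surface. World frame = base frame: x ahead of the robot, y to its left, z up, the work surface at z = 0. Lengths are in mm, angles in rad, forces in N, time in s.
With the tool pointing down it reaches from about 425 to 975 mm from the base axis. Payload 16.7 kg.
Tool frame: the origin (TCP) lies at the very end of the fingers, on their centre line; the grasp point (between the pads) lies 19 mm behind it (ctrl.tcp_to_grasp is the distance from the TCP to the grasp point, in mm); x points along the fingers, y is the direction in which the jaws open and shut, and the axes are right-handed (so a half turn about x gives the same grasp; the last joint's range is limited). The gripper opens to 85 mm and grips with 20 to 120 N. Pads are 22 mm wide; open, the fingers measure 114 mm over their backs; the gripper's body (76 mm by 85 mm) begins 54 mm behind the grasp point. The pads swing forward as they close: fully open they stand 13 mm farther back than shut.
Start: joints at [1.159, 0.426, 0.074, 1.606, -0.034, 1.111, -0.067], TCP at [175.325, -651.795, 231.302] pointing down, gripper open.
Joint ranges: [-2.85, 2.85], [-0.5, 2.14], [-1.23, 1.37], [0.21, 2.46], [-1.02, 4.16], [0.16, 2.05], [-2.73, 2.73]. Speed limits (rad/s): [1.89, 1.89, 2.39, 2.39, 3.01, 3.01, 3.01].

## Interface

Orientations are given as a unit quaternion [w, x, y, z].
In Python, from cell import ctrl, cams, spotter gives the robot as it stands.
- The arm moves only by the shell command python3 -m crank 'ROWS'. ROWS is JSON, a list that holds one entry, the list of rows, each a list of 5 numbers: the closure, from 0 (fully open) to 1 (shut), then the shift along the tool's x, y, z in mm, then the turn about the tool's x in rad. In form: [[[hand, dx, dy, dz, spin], ...]]. A call has 1 to 5 rows; each row is the pose to reach, as a shift and turn from the pose measured when the call began, along the tool's axes at that moment; what a row does not reach only later rows make up. A row lasts 1/12 s, in which the tool goes at most 41.7 mm and 7.16 degrees, less where a joint would pass 70% of its speed; a pose out of reach is approached as far as the arm can. A call with a gripper value outside its range is refused whole. The fingers move at their own pace and stop on an object; the grip force is fixed at half the most. Time passes only in rows, so rows that repeat a pose let the fingers close. It gives the time, the measured TCP pose, the force and the opening at its end, in the units of the state.
- ctrl.sense(): the state, without advancing time (a new reading comes with each control period).
- cams.capture(name): name is "scene" or "top" or "wrist"; returns (picture, depth): 384x512x3 uint8, red, green, blue; 384x512 float32, mm along the optical axis (not along the pixel's ray), 0 where there is no reading.
- cams.camera_params(name): a dict with "K" (3x3 intrinsics, pixels), "R" (3x3) and "t" (3): a world point X has camera coordinates R X + t. Camera axes: x right, y down, z forward; pixel columns grow to the right and rows downward; lengths in mm; the calibration is good to about 2 mm. The wrist camera is an equidistant fisheye: a pixel r from the principal point sees the ray r / f radians off the axis. A picture is of the moment at which its call begins: read the wrist's pose just before it. camera_params takes no time and is no camera call; for the wrist camera it gives the pose at the moment of the call.
- ctrl.hand_in(): hands the job in, once; it reports no verdict.
Trained networks look in the newest picture that a camera, given by its name, has taken for a name from the list of things; names that differ only in an ending like _2 or _b are one class to them, and where a whole thing is asked for, a point or a joint stands for the part that bears it (a point fixed in the world has none). Each returns a list of dicts, best first, with "score" (0 to 1); they miss things now and then, are a little off and sometimes report something else, mostly with a low value. They report only what shows in the picture. A call takes as long as a camera call.
- spotter.boxes_of(thing, camera): "box" ([centre column, centre row, width, height] in pixels, round what is visible of it).
- spotter.silhouettes(thing, camera): "pixels" (384x512 bool, what is visible of it) and "box" ([centre column, centre row, width, height] in pixels, round what is visible of it).
- spotter.tip_of(thing, camera): "point" ([column, row] in pixels: a listed point, or the origin of a listed thing).
The state is a dict: "time": time; "q": joint angles; "qvel": joint speeds; "effort": joint torques, N m; "tcp_pos": TCP position; "tcp_rot": TCP orientation; "ft_force": force on the tool from outside, world axes, zero at the start; "moment": the same for the moment, N m; "width": opening from 0.0 (shut) to 1.0 (fully open).
Only numpy, scipy, OpenCV 4.12 (cv2) and the standard library are available. Lean on these libraries where they do the work, as an engineer would, in place of code of your own. Each camera call takes 0.05 s, during which the arm holds its last target. There are 200 camera calls.

## Working session

There is one attempt and no reset: what is moved stays moved. The work goes in short steps, Python scripts to look and compute and a shell command to move; the robot and the scene stay as the last step left them, time stands still between calls to the robot, and variables do not carry over. Pictures are saved under pics/ and viewed, about 8 in all and at most 12, crops included, and the job is handed in when it is done.

```bash
ls; mkdir -p pics; cat > h.py <<'E'
import numpy as np, cv2
from cell import ctrl, cams, spotter
from scipy.spatial.transform import Rotation as Ro
def save(n,im): cv2.imwrite(f'pics/{n}.png',im[:,:,::-1])
def cloud(cam,depth):
    p=cams.camera_params(cam);K=np.array(p['K']);R=np.array(p['R']);t=np.array(p['t'])
    v,u=np.mgrid[:384,:512]
    x=np.stack([(u-K[0,2])/K[0,0],(v-K[1,2])/K[1,1],np.ones(u.shape)],-1)*depth[...,None]
    return (x-t)@R
def tool():
    s=ctrl.sense();q=s['tcp_rot'];return s,np.array(s['tcp_pos']),Ro.from_quat([q[1],q[2],q[3],q[0]])
E
python3 - <<'E'
from h import *
s,p,R=tool();print(s['time'],p,R.as_matrix().round(3).tolist(),s['width'])
ims=[]
for c in ['top','scene']:
    im,d=cams.capture(c);P=cloud(c,d);np.savez(f'{c}.npz',im=im,d=d,P=P);ims.append(im)
    save('a_'+c,im)
    k=cams.camera_params(c);print(c,(-np.array(k['R']).T@np.array(k['t'])).round(0))
    for n in ['weeder','rest','deck','tray','lid','lamp_switch_base','lamp_switch_tip','watering_can','pot']:
        try:
            r=spotter.silhouettes(n,c)
            if not r: print(n,'none');continue
            m=r[0]['pixels']&(d>0);Q=P[m];print(n,round(r[0]['score'],2),np.round(r[0]['box']),'med',np.median(Q,0).round(0),'lo',np.percentile(Q,3,axis=0).round(0),'hi',np.percentile(Q,97,axis=0).round(0))
        except Exception as e: print(n,e)
    r=spotter.tip_of('lamp_switch_tip',c)
    if r:
        u,v=np.round(r[0]['point']).astype(int);print('tip',u,v,P[v,u].round(0))
save('a',cv2.resize(np.vstack(ims),(800,1200))[:,:]) 
E
```

```text
pics
0.0 [ 175.22352435 -651.45226408  230.6021635 ] [[-0.0, 0.26, -0.966], [0.001, -0.966, -0.26], [-1.0, -0.001, 0.0]] 0.999213111563123
top [ 493.   81. 1321.]
weeder 0.86 [289. 173.  72.  24.] med [614. -23.  92.] lo [594. -91.  75.] hi [642.  76.  98.]
rest 0.61 [169. 230.  32.  64.] med [468. 320.  11.] lo [387. 288.   2.] hi [549. 357.  94.]
deck 0.56 [288. 175.  79.  63.] med [627.  -3.  75.] lo [555. -96.  57.] hi [686.  81.  92.]
tray 0.56 [390. 243.  70.  44.] med [ 425. -296.    7.] lo [ 369. -370.   -1.] hi [ 479. -212.   47.]
lid 0.64 [389. 177.  66.  51.] med [ 608. -295.   16.] lo [ 549. -382.    8.] hi [ 670. -211.   45.]
lamp_switch_base 0.81 [259. 240.  26.  29.] med [441.  70.  26.] lo [404.  45.   2.] hi [479.  95.  95.]
lamp_switch_tip 0.69 [261. 248.   9.  17.] med [417.  67.  90.] lo [404.  55.  25.] hi [436.  78.  99.]
watering_can 0.58 [ 92. 162.  66.  76.] med [640. 520.  68.] lo [568. 445.   1.] hi [727. 582. 143.]
pot 0.73 [174. 135.  33.  36.] med [734. 315.  36.] lo [685. 266.   2.] hi [766. 346.  78.]
tip 260 251 [412.  68.  97.]
scene [1349. -435.  79
[... 220 characters left out ...]
1.] med [656.  -8.  78.] lo [ 555. -101.   12.] hi [692.  74.  91.]
tray 0.76 [111. 234.  73.  59.] med [ 428. -294.   29.] lo [ 366. -370.    3.] hi [ 480. -214.   45.]
lid 0.82 [134. 283.  86.  68.] med [ 618. -304.   15.] lo [ 545. -382.    2.] hi [ 674. -213.   44.]
lamp_switch_base 0.9 [228. 190.  30.  36.] med [446.  64.  24.] lo [379.  44.  -1.] hi [480.  98.  92.]
lamp_switch_tip 0.53 [222. 179.  11.  21.] med [420.  65.  82.] lo [360.  54.  24.] hi [437.  89.  96.]
watering_can 0.68 [379. 173.  77.  47.] med [651. 475.  79.] lo [565. 443.   3.] hi [719. 573. 141.]
pot 0.91 [346. 211.  33.  35.] med [726. 306.  51.] lo [683. 263.   5.] hi [767. 348.  75.]
tip 219 173 [417.  60.  93.]
```

View pics/a_top.png

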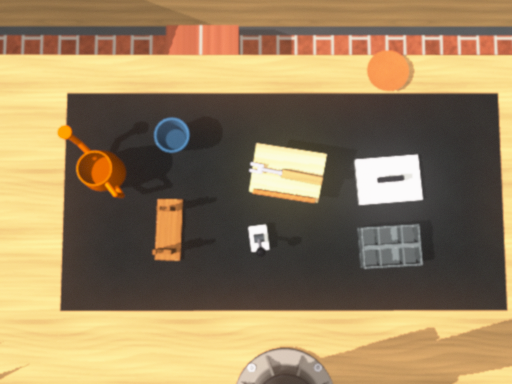

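View pics/a_scene.png

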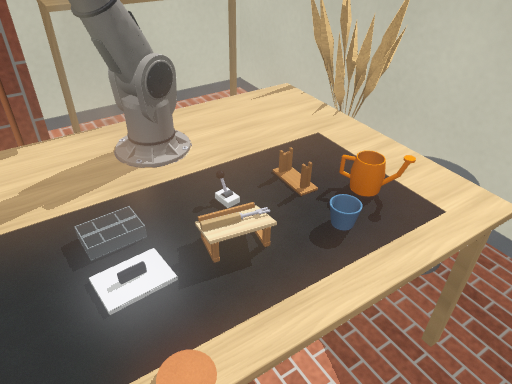

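The top view (up = +x, left = +y) shows the weeder on the stand at about (289,173) with its fork to the left. The rest is at (169,230), the switch at (259,240), the lid at (389,180), the tray at (390,246), the pot at (172,135) and the can at (95,170). The scene view agrees with this. Next I'll fit the poses.

```bash
python3 - <<'E'
from h import *
P=np.vstack([np.load(f'{c}.npz')['P'].reshape(-1,3) for c in ['top']]);S=np.load('scene.npz')['P'].reshape(-1,3)
A=np.vstack([P,S])
def box(Q,lo,hi): return Q[np.all((Q>lo)&(Q<hi),1)]
def rect(Q,n):
    r=cv2.minAreaRect(Q[:,:2].astype(np.float32));b=cv2.boxPoints(r);print(n,len(Q),'c',np.round(r[0],1),'size',np.round(r[1],1),'ang',round(r[2],1),'z',np.percentile(Q[:,2],[5,50,95]).round(1))
for nm,X in [('top',P),('scene',S)]:
    print(nm)
    D=box(X,[530,-125,50],[710,125,200])
    rect(D,'deck+weeder')
    rect(box(X,[530,-270+20,5],[690,-200,60]),'x') if 0 else 0
    rect(box(X,[520,-410,8],[700,-180,22]),'lid'); rect(box(X,[560,-360,35],[660,-230,60]),'lidbar')
    rect(box(X,[340,-400,38],[500,-190,60]),'tray')
    rect(box(X,[360,270,4],[580,380,16]),'restbase'); 
    T=box(X,[360,270,60],[580,380,110]);rect(T[T[:,0]<468],'post near');rect(T[T[:,0]>468],'post far')
    rect(box(X,[395,30,18],[500,110,30]),'swbox');
    B=box(X,[370,30,75],[500,110,110]);print('ball mean',B.mean(0).round(1),B[:,2].max())
# deck plane robust
D=box(P,[560,-90,55],[690,90,110])
best=None;rng=np.random.default_rng(0)
for _ in range(500):
    a=D[rng.choice(len(D),3,False)];n=np.cross(a[1]-a[0],a[2]-a[0]);l=np.linalg.norm(n)
    if l<1:continue
    n/=l;n*=np.sign(n[2]);m=abs((D-a[0])@n)<2.5
    if best is None or m.sum()>best.sum():best=m
c=D[best].mean(0);n=np.linalg.svd(D[best]-c)[2][2];n*=np.sign(n[2]);print('plane',c,n,'tilt',np.arccos(n[2]),'yaw',np.degrees(np.arctan2(-n[1],-n[0])),best.sum(),len(D))
h=(D-c)@n;W=D[h>6];
rect(W[W[:,0]>575],'weeder');w=W[(W[:,0]>575)]
for y in range(-100,100,15):
    q=w[(w[:,1]>=y)&(w[:,1]<y+15)]
    if len(q):print(y+7,len(q),q[:,0].mean().round(1),np.ptp(q[:,0]).round(1),((q-c)@n).max().round(1))
E
```

```text
top
deck+weeder 3535 c [621.2  -3.6] size [196.5 134.7] ang 81.1 z [59.1 79.4 94.4]
lid 2664 c [ 617.  -284.5] size [170.5 217.2] ang 10.1 z [11.3 15.9 20.1]
lidbar 151 c [ 609.  -295.9] size [15.8 70.6] ang 4.7 z [40.6 45.3 49.4]
tray 684 c [ 423.5 -292.2] size [110.2 161.1] ang 3.3 z [39.  44.1 48.6]
restbase 1495 c [469.7 324.9] size [109.3 216.5] ang 89.9 z [ 4.5  9.6 13.8]
post near 103 c [411.2 324.6] size [48.3 12.3] ang 88.3 z [75.8 82.3 95.5]
post far 72 c [525.9 321.3] size [34.3 11.2] ang 86.2 z [ 67.1  93.4 102.8]
swbox 322 c [445.2  70. ] size [70.  49.8] ang 7.8 z [20.3 24.5 28.7]
ball mean [412.5  65.7  92. ] 100.21356886659923
scene
deck+weeder 2074 c [620.3  -3.7] size [196.7 138.2] ang 81.1 z [59.3 82.6 93.6]
lid 2639 c [ 606.5 -297. ] size [134.3 178.6] ang 4.6 z [12.1 15.4 18. ]
lidbar 212 c [ 608.1 -297.1] size [18.2 69.6] ang 5.2 z [36.5 44.1 47.5]
tray 697 c [ 422.1 -291.7] size [115.6 160.1] ang 3.3 z [38.5 42.7 46. ]
restbase 487 c [472.4 323.3] size [186.1  85.1] ang 4.1 z [ 5.7  9.2 12.4]
post near 114 c [410.7 324.5] size [53.5 16.3] ang 86.9 z [61.9 76.8 92.8]
post far 114 c [524.1 320.4] size [17.9 37.6] ang 2.9 z [62.6 81.8 99.8]
swbox 191 c [445.4  69.5] size [71.3 53.1] ang 4.8 z [19.8 23.9 28.4]
ball mean [415.9  62.6  87.9] 97.49427292529312
plane [ 6.28469757e+02 -3.05811350e-01  7.47134916e+01] [-0.27378471  0.04644267  0.96066904] tilt 0.2813947931039758 yaw -9.627555619873798 1606 3086
weeder 580 c [628.8   1.3] size [ 94.7 177.1] ang 4.4 z [82.2 91.6 97.8]
-93 19 599.5 24.4 25.8
-78 58 602.5 53.6 26.6
-63 57 607.3 75.8 28.2
-48 59 607.9 34.4 25.7
-33 60 611.1 28.8 26.1
-18 53 615.6 67.3 28.5
-3 59 618.9 59.0 27.0
12 45 619.9 73.3 25.2
27 20 624.9 29.7 22.2
42 25 627.8 65.4 20.1
57 44 628.4 94.6 20.2
72 49 627.2 87.5 17.3
87 32 625.9 77.2 18.5
```

```bash
cat >> h.py <<'E'
def plan(wps,hands,step=38):
    """wps: list of (x,y,z,yaw_deg of tool y); prints shifts call by call, from the present pose"""
    s,p,R=tool();M=R.as_matrix();yaw=np.arctan2(M[1,1],M[0,1])
    print('now',s['time'],p.round(1),'yaw',np.degrees(yaw).round(1),'w',round(s['width'],3),'F',np.round(s['ft_force'],1))
    for w,h in zip(wps,hands):
        t=np.array(w[:3],float);d=(np.radians(w[3])-yaw+np.pi)%(2*np.pi)-np.pi
        n=max(int(np.ceil(max(np.linalg.norm(t-p)/step,abs(d)/.12))),1)
        k=0
        while k<n:
            m=min(5,n-k);Rz=Ro.from_euler('z',yaw+d*k/n).as_matrix()
            B=np.stack([[0,0,-1],Rz[:,0],np.cross([0,0,-1],Rz[:,0])],1)
            rows=[[h]+[round(float(v),1) for v in B.T@((t-p)*j/n)]+[round(-d*j/n,3)] for j in range(1,m+1)]
            print(json.dumps([rows]));k+=m
        # next waypoint measured from here
            p0=p
        p=t;yaw=yaw+d
import json
E
sed -i 's/B.T@((t-p)\*j\/n)/B.T@((t-p)*j\/n)/' h.py
python3 - <<'E'
from h import *
plan([(605,-45,215,-12)],[0.0])
E
```

```text
now 1.1 [ 175.3 -651.8  231.3] yaw -74.9 w 1.002 F [ 0.6 -0.2 -0.6]
[[[0.0, 0.8, -23.7, -28.6, -0.055], [0.0, 1.6, -47.4, -57.3, -0.11], [0.0, 2.5, -71.2, -85.9, -0.165], [0.0, 3.3, -94.9, -114.5, -0.22], [0.0, 4.1, -118.6, -143.1, -0.275]]]
[[[0.0, 0.8, -15.1, -34.0, -0.055], [0.0, 1.6, -30.1, -68.0, -0.11], [0.0, 2.5, -45.2, -102.0, -0.165], [0.0, 3.3, -60.3, -136.0, -0.22], [0.0, 4.1, -75.3, -169.9, -0.275]]]
[[[0.0, 0.8, -5.3, -36.8, -0.055], [0.0, 1.6, -10.6, -73.6, -0.11], [0.0, 2.5, -15.9, -110.4, -0.165], [0.0, 3.3, -21.1, -147.2, -0.22], [0.0, 4.1, -26.4, -184.0, -0.275]]]
[[[0.0, 0.8, 4.9, -36.9, -0.055], [0.0, 1.6, 9.8, -73.7, -0.11], [0.0, 2.5, 14.7, -110.6, -0.165], [0.0, 3.3, 19.6, -147.4, -0.22], [0.0, 4.1, 24.5, -184.3, -0.275]]]
```

```bash
python3 -m crank '[[[0,1,-24,-29,-0.055],[0,2,-47,-57,-0.11],[0,2,-71,-86,-0.165],[0,3,-95,-115,-0.22],[0,4,-119,-143,-0.275]]]'
python3 -m crank '[[[0,1,-15,-34,-0.055],[0,2,-30,-68,-0.11],[0,2,-45,-102,-0.165],[0,3,-60,-136,-0.22],[0,4,-75,-170,-0.275]]]'
python3 -m crank '[[[0,1,-5,-37,-0.055],[0,2,-10,-74,-0.11],[0,2,-16,-110,-0.165],[0,3,-21,-147,-0.22],[0,4,-26,-184,-0.275]]]'
python3 -m crank '[[[0,1,5,-37,-0.055],[0,2,10,-74,-0.11],[0,2,15,-111,-0.165],[0,3,20,-147,-0.22],[0,4,25,-184,-0.275]]]'
cat >> h.py <<'E'
def planw(wps):
    """per waypoint print calls: shift (tool x,y,z) and spin for the end of each call (<=190 mm, 0.55 rad)"""
    s,p,R=tool();M=R.as_matrix();yaw=np.arctan2(M[1,1],M[0,1])
    print('now',round(s['time'],2),p.round(1),'yaw',np.degrees(yaw).round(1),'w',round(s['width'],3),'F',np.round(s['ft_force'],1))
    for w in wps:
        t=np.array(w[:3],float);d=(np.radians(w[3])-yaw+np.pi)%(2*np.pi)-np.pi
        n=max(int(np.ceil(max(np.linalg.norm(t-p)/185,abs(d)/.55))),1)
        for k in range(n):
            a=yaw+d*k/n;c,q=np.cos(a),np.sin(a);v=(t-p)/n
            print(w,'->',np.round([-v[2],c*v[0]+q*v[1],q*v[0]-c*v[1]],1),'spin',round(-d/n,3))
        p=t;yaw+=d
def wcloud(d):
    """wrist fisheye points"""
    k=cams.camera_params('wrist');K=np.array(k['K']);R=np.array(k['R']);t=np.array(k['t'])
    v,u=np.mgrid[:384,:512];x=(u-K[0,2])/K[0,0];y=(v-K[1,2])/K[1,1];r=np.hypot(x,y)+1e-9
    s=np.tan(np.minimum(r,1.5))/r
    return (np.stack([x*s,y*s,np.ones(u.shape)],-1)*d[...,None]-t)@R
E
python3 - <<'E'
from h import *
k=cams.camera_params('wrist');im,d=cams.capture('wrist');P=wcloud(d);np.savez('w1.npz',im=im,d=d,P=P);save('w1',im)
print(k['K'],(-np.array(k['R']).T@np.array(k['t'])).round(0),np.array(k['R']).round(2).tolist())
for n in ['weeder','rest','deck']:
    r=spotter.silhouettes(n,'wrist')
    if not r: print(n,'none');continue
    m=r[0]['pixels']&(d>0);Q=P[m];np.save(f'w1_{n}.npy',m);print(n,round(r[0]['score'],2),np.round(r[0]['box']),np.median(Q,0).round(0),'lo',np.percentile(Q,3,axis=0).round(0),'hi',np.percentile(Q,97,axis=0).round(0))
    if n=='weeder':
        rc=cv2.minAreaRect(Q[:,:2].astype(np.float32));print(rc)
        for y in range(-105,100,10):
            q=Q[(Q[:,1]>=y)&(Q[:,1]<y+10)]
            if len(q):print(y+5,len(q),np.percentile(q[:,0],[3,50,97]).round(1),np.median(q[:,2]).round(1))
planw([(605,-45,215,-12)])
E
```

```text
time: 1.52
tcp_pos: [283.4, -498.2, 227.4]
tcp_rot: [0.189, 0.681, 0.189, -0.681]
ft_force: [0.7, -0.1, 0.3]
width: 0.997
time: 1.93
tcp_pos: [391.3, -344.9, 223.7]
tcp_rot: [0.282, 0.649, 0.281, -0.649]
ft_force: [1.2, -1.0, -0.3]
width: 1.001
time: 2.35
tcp_pos: [498.9, -191.3, 220.0]
tcp_rot: [0.369, 0.604, 0.368, -0.603]
ft_force: [-0.2, -0.7, -0.1]
width: 0.998
time: 2.77
tcp_pos: [606.2, -37.7, 216.1]
tcp_rot: [0.449, 0.547, 0.447, -0.547]
ft_force: [0.5, -1.1, -0.2]
width: 1.001
[[297.31863964   0.         252.45920569]
 [  0.         297.31863964 186.21897578]
 [  0.           0.           1.        ]] [623.  44. 358.] [[0.98, -0.2, 0.0], [-0.19, -0.93, 0.32], [-0.06, -0.31, -0.95]]
weeder 0.85 [256. 136.  29. 202.] [620.  -4.  91.] lo [597. -81.  82.] hi [644.  96.  96.]
((618.3734741210938, -3.9687423706054688), (251.60589599609375, 29.750320434570312), 78.5050277709961)
-90 33 [593.3 606.6 616.3] 92.3
-80 234 [591.1 603.7 616.9] 91.9
-70 253 [592.9 605.9 618.6] 92.6
-60 255 [595.2 607.8 620.9] 92.6
-50 277 [596.9 609.7 623.1] 92.7
-40 275 [598.9 611.6 624.8] 92.9
-30 286 [601.2 613.5 626.5] 93.1
-20 306 [602.  614.9 628.6] 93.0
-10 311 [603.9 616.8 629.9] 93.4
0 312 [606.1 618.6 631.5] 93.5
10 324 [607.9 620.7 633.9] 93.6
20 280 [610.3 622.2 632.3] 91.8
30 132 [617.7 623.7 629. ] 87.7
40 121 [621.4 626.  630.9] 87.8
50 126 [623.3 628.3 633.9] 87.9
60 132 [625.4 630.4 635.7] 87.9
70 230 [622.1 633.  643.2] 88.1
80 283 [622.  633.9 645.6] 86.8
90 222 [622.8 639.1 648. ] 85.9
100 154 [624.7 630.9 649.2] 85.1
rest none
deck 0.68 [258. 136. 142. 191.] [636.  15.  77.] lo [558. -84.  58.] hi [689.  91.  90.]
now 2.97 [605.5 -38.1 215.6] yaw -11.4 w 0.996 F [-0.4  0.4  0.7]
(605, -45, 215, -12) -> [0.6 0.8 6.8] spin 0.011
```

View pics/w1.png

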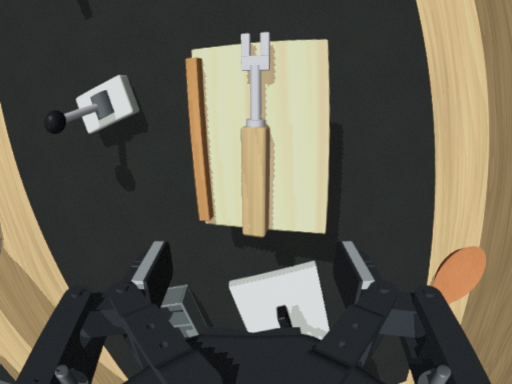

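The wrist view (up = +y, right = +x) shows the weeder on the board with its handle at rows 125–235 and cols 243–270. Its fork is at the top, and the lip is on the left at col ~200. Both jaw pads are open and clear. Now I'll set the opening to ~40 mm and move over the balance point.

```bash
python3 - <<'E'
from h import *
planw([(616,-17,125,-10.8),(616,-17,82,-10.8)])
E
```

```text
now 2.97 [605.5 -38.1 215.6] yaw -11.4 w 0.996 F [-0.4  0.4  0.7]
(616, -17, 125, -10.8) -> [ 90.6   6.1 -22.8] spin -0.01
(616, -17, 82, -10.8) -> [43.  0. -0.] spin -0.0
```

```bash
python3 -m crank '[[[0.53,30,6,-23,-0.01],[0.53,60,6,-23,-0.01],[0.53,91,6,-23,-0.01],[0.53,91,6,-23,-0.01],[0.53,91,6,-23,-0.01]]]'
python3 - <<'E'
from h import *
planw([(616,-17,82,-10.8)])
im,d=cams.capture('wrist');save('w2',im)
E
```

```text
time: 3.38
tcp_pos: [614.9, -18.1, 124.0]
tcp_rot: [-0.45, -0.544, -0.45, 0.546]
ft_force: [-0.3, -0.6, 0.5]
width: 0.471
now 3.38 [614.9 -18.1 124. ] yaw -10.9 w 0.471 F [-0.3 -0.6  0.5]
(616, -17, 82, -10.8) -> [42.   0.8 -1.3] spin -0.002
```

View pics/w2.png

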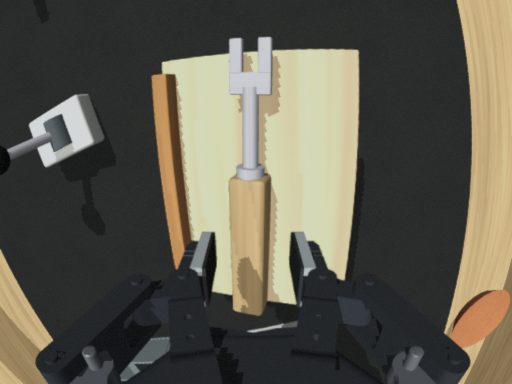

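The pads at cols ~212 and ~292 straddle the handle (cols 232–270) evenly, so I'll descend, close and lift.

```bash
python3 -m crank '[[[0.53,20,1,-1,0],[0.53,32,1,-1,0],[0.53,40,1,-1,0],[0.53,42,1,-1,0],[0.53,42,1,-1,0]]]'
python3 -m crank '[[[0.65,0,0,0,0],[0.8,0,0,0,0],[0.9,0,0,0,0],[1,0,0,0,0],[1,0,0,0,0]]]'
python3 -m crank '[[[1,0,0,0,0],[1,-5,0,0,0],[1,-15,0,0,0],[1,-30,0,0,0],[1,-55,0,0,0]]]'
python3 - <<'E'
from h import *
planw([(600,0,190,-11)])
E
```

```text
time: 3.85
tcp_pos: [617.3, -17.3, 83.9]
tcp_rot: [-0.451, -0.545, -0.45, 0.545]
ft_force: [0.2, -0.1, 0.3]
width: 0.469
time: 4.27
tcp_pos: [613.5, -16.4, 84.8]
tcp_rot: [-0.449, -0.543, -0.451, 0.547]
ft_force: [-30.2, 4.1, 27.5]
width: 0.274
time: 4.68
tcp_pos: [613.3, -16.5, 139.8]
tcp_rot: [-0.449, -0.542, -0.452, 0.548]
ft_force: [-0.8, -0.8, -2.4]
width: 0.276
now 4.68 [613.3 -16.5 139.8] yaw -10.9 w 0.276 F [-0.8 -0.8 -2.4]
(600, 0, 190, -11) -> [-50.2 -16.1 -13.7] spin 0.002
```

```bash
python3 -m crank '[[[1,-15,-4,-3,0],[1,-30,-8,-7,0],[1,-50,-16,-14,0],[1,-50,-16,-14,0],[1,-50,-16,-14,0]]]'
cat >> h.py <<'E'
def held():
    s,p,R=tool();im,d=cams.capture('wrist');P=wcloud(d);r=spotter.silhouettes('weeder','wrist')
    m=r[0]['pixels']&(d>0);Q=(P[m]-p)@R.as_matrix()   # tool: x down, y jaw, z
    Q=Q[abs(Q[:,0])<40];print('score',r[0]['score'],'tcp',p.round(1),'n',len(Q))
    return im,Q
E
python3 - <<'E'
from h import *
im,Q=held();save('w3',im)
for z in range(-140,60,10):
    q=Q[(Q[:,2]>=z)&(Q[:,2]<z+10)]
    if len(q)>5:print(z+5,len(q),'y',np.percentile(q[:,1],[5,50,95]).round(1),'x',np.percentile(q[:,0],[10,50]).round(1))
print(np.percentile(Q[:,2],[0.2,1,99,99.8]))
E
```

```text
time: 5.1
tcp_pos: [601.2, 0.9, 191.5]
tcp_rot: [-0.45, -0.543, -0.451, 0.547]
ft_force: [1.3, -0.8, -2.3]
width: 0.274
score 0.93 tcp [601.2   0.9 191.5] n 11294
-115 203 y [-9.5 -2.4 13.9] x [-4.2  0.4]
-105 723 y [-9.4  7.2 14.3] x [-4.3 -1.6]
-95 837 y [-9.5  4.1 14. ] x [-4.1 -0.8]
-85 1170 y [-9.   2.7 13.5] x [-3.7 -1.4]
-75 533 y [-4.8  2.2 11.3] x [-3.5 -2.2]
-65 437 y [-2.   2.2  6.6] x [-3.2 -2.1]
-55 421 y [-2.1  2.2  6.6] x [-2.9 -1.9]
-45 393 y [-2.1  2.3  6.3] x [-2.9 -1.8]
-35 623 y [-5.3  1.8  9. ] x [-5.9 -2.2]
-25 1076 y [-9.6  2.3 13.1] x [-9.6 -6.1]
-15 894 y [-10.4   1.8  13.8] x [-10.1  -7.7]
-5 750 y [-10.    0.8  11. ] x [-10.1  -8. ]
5 652 y [-9.9  0.3 10.5] x [-9.9 -7.7]
15 602 y [-10.2   0.9  11.2] x [-9.7 -7.4]
25 586 y [-10.6   0.9  12.2] x [-9.6 -7.1]
35 540 y [-10.4   1.2  13.5] x [-9.4 -6.9]
45 500 y [-10.8   0.9  13.4] x [-9.2 -6.7]
55 332 y [-10.7  -1.   13.5] x [-8.8 -6.2]
[-112.46771855 -111.19365735   55.52525255   59.76846821]
```

View pics/w3.png

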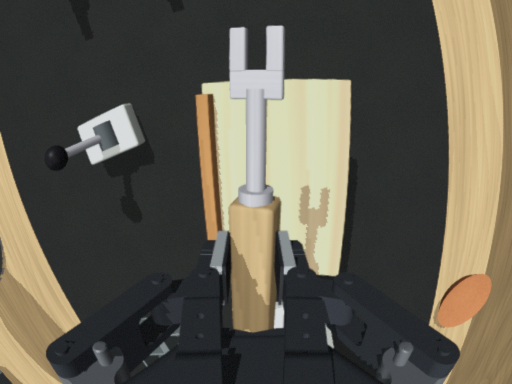

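The weeder is held square, with cols 232–280 between the pads. The fit puts its origin ~12 mm behind the TCP along the handle and its underside ~14 mm below the TCP. Next I move it over the rest.

```bash
python3 - <<'E'
from h import *
planw([(472.5,322.7,185,-92.3)])
E
```

```text
now 5.2 [ 6.005e+02 -1.000e-01  1.896e+02] yaw -10.9 w 0.272 F [ 0.1 -0.1 -2.6]
(472.5, 322.7, 185, -92.3) -> [  1.5 -62.2 -97.6] spin 0.474
(472.5, 322.7, 185, -92.3) -> [  1.5 -99.9 -58.5] spin 0.474
(472.5, 322.7, 185, -92.3) -> [   1.5 -115.6   -6.5] spin 0.474
```

```bash
python3 -m crank '[[[1,0,-12,-20,0.1],[1,1,-25,-39,0.19],[1,1,-37,-58,0.28],[1,1,-50,-78,0.38],[1,1.5,-62,-98,0.474]]]'
python3 -m crank '[[[1,0,-20,-12,0.1],[1,1,-40,-24,0.19],[1,1,-60,-36,0.28],[1,1,-80,-48,0.38],[1,1.5,-100,-58,0.474]]]'
python3 -m crank '[[[1,0,-23,-1,0.1],[1,1,-46,-2,0.19],[1,1,-70,-4,0.28],[1,1,-93,-5,0.38],[1,1.5,-115,-6.5,0.474]]]'
python3 -m crank '[[[1,0,0,0,0],[1,0,0,0,0]]]'
python3 - <<'E'
from h import *
planw([(472.5,322.7,185,-92.3)])
s,p,R=tool();print(s['q'])
def box(Q,lo,hi): return Q[np.all((Q>lo)&(Q<hi),1)]
def rep(X,n):
    T=box(X,[360,270,60],[580,380,108])
    for nm,t in [('near',T[T[:,0]<468]),('far',T[T[:,0]>468])]:
        if len(t)>10: 
            r=cv2.minAreaRect(t[:,:2].astype(np.float32));print(n,nm,len(t),np.round(r[0],1),np.round(r[1],1),round(r[2],1),'hi tines mean',t[t[:,2]>88].mean(0).round(1),len(t[t[:,2]>88]))
    W=box(X,[360,270,140],[640,380,186]);W=W[W[:,0]>525]
    for x in range(525,610,10):
        q=W[(W[:,0]>=x)&(W[:,0]<x+10)]
        if len(q)>3:print(n,'w',x+5,len(q),np.percentile(q[:,1],[5,50,95]).round(1),np.median(q[:,2]).round(1))
im,d=cams.capture('wrist');save('w4',im);rep(wcloud(d).reshape(-1,3),'wrist')
im2,d=cams.capture('top');rep(cloud('top',d).reshape(-1,3),'top');save('t4',np.hstack([im,cv2.resize(im2[170:290,120:280],(512,384))]))
E
```

```text
time: 5.62
tcp_pos: [557.4, 108.3, 187.2]
tcp_rot: [-0.307, -0.633, -0.309, 0.64]
ft_force: [-0.2, 0.8, -2.2]
width: 0.272
time: 6.03
tcp_pos: [514.5, 216.5, 184.9]
tcp_rot: [-0.148, -0.687, -0.148, 0.696]
ft_force: [0.5, -0.2, -1.8]
width: 0.271
time: 6.45
tcp_pos: [472.7, 324.8, 182.5]
tcp_rot: [0.019, -0.702, 0.022, 0.711]
ft_force: [0.7, -0.6, -2.1]
width: 0.269
time: 6.62
tcp_pos: [471.8, 325.5, 181.4]
tcp_rot: [0.018, -0.702, 0.021, 0.712]
ft_force: [0.6, 0.2, -1.7]
width: 0.273
now 6.62 [471.8 325.5 181.4] yaw -93.2 w 0.273 F [ 0.6  0.2 -1.7]
(472.5, 322.7, 185, -92.3) -> [-3.6  2.8 -0.8] spin -0.015
[-0.42691433  0.34218283 -0.35037475  1.85913741  0.13155201  0.97713657
 -2.45968474]
wrist far 470 [526.2 321.5] [34.7 11.8] 88.4 hi tines mean [526.7 322.7  98.8] 342
wrist w 530 430 [316.  320.6 325.1] 183.9
wrist w 540 441 [315.4 320.  324.5] 183.9
wrist w 550 721 [308.4 319.  329.2] 183.9
wrist w 560 1107 [307.6 318.8 330.1] 182.3
wrist w 570 716 [306.3 322.7 330. ] 181.1
wrist w 580 689 [305.9 322.3 329.4] 181.0
wrist w 590 48 [310.9 325.4 329.3] 179.2
top far 57 [525.7 317.5] [27.  11.2] 86.3 hi tines mean [525.7 315.1  97.6] 25
top w 530 11 [315.8 318.6 323. ] 183.3
top w 540 14 [313.6 317.  323.5] 182.4
top w 550 16 [308.7 317.2 327.1] 183.9
top w 560 30 [307.8 319.3 329. ] 182.9
top w 570 25 [303.9 322.5 329.4] 181.7
top w 580 22 [304.3 321.4 327. ] 182.7
top w 590 4 [304.9 315.4 323.9] 183.7
```

View pics/w4.png

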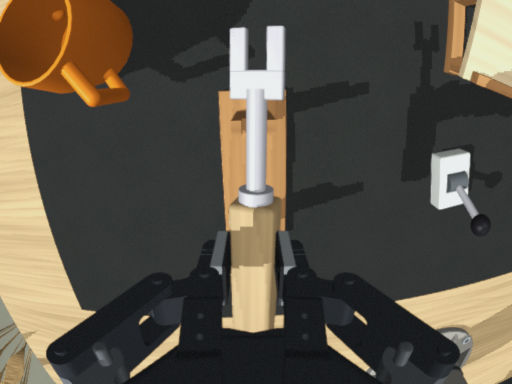

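The shaft in cols 243–268 runs over the far (narrow) post of the rest at row ~110. It needs only a ~1° turn and half a millimetre. I'll lower in steps and watch the force.

```bash
python3 -m crank '[[[1,15,0.5,0,-0.023],[1,40,0.5,0,-0.023],[1,58,0.5,0,-0.023],[1,68,0.5,0,-0.023],[1,70,0.5,0,-0.023]]]'
python3 -m crank '[[[1,0,0,0,0]]]'
python3 - <<'E'
from h import *
planw([(471.8,325,94,-91.9)])
def box(Q,lo,hi): return Q[np.all((Q>lo)&(Q<hi),1)]
im,d=cams.capture('wrist');save('w5',im);X=wcloud(d).reshape(-1,3)
T=box(X,[515,295,60],[540,350,130])
t=T[(T[:,2]>86)&(T[:,2]<103)]
h=np.histogram(t[:,1],bins=np.arange(298,346,2));print(list(zip(h[1][:-1].astype(int),h[0])))
s=box(X,[533,300,104],[548,345,130]);print('shaft',np.percentile(s[:,1],[3,50,97]),np.median(s[:,2]))
s=box(X,[508,300,104],[520,345,130]);print('shaft',np.percentile(s[:,1],[3,50,97]),np.median(s[:,2]))
E
```

```text
time: 7.13
tcp_pos: [471.7, 321.2, 109.8]
tcp_rot: [0.01, -0.701, 0.015, 0.713]
ft_force: [0.8, 0.1, -1.4]
width: 0.273
time: 7.22
tcp_pos: [472.0, 320.8, 109.8]
tcp_rot: [0.01, -0.701, 0.015, 0.713]
ft_force: [-0.2, -0.8, -1.5]
width: 0.273
now 7.22 [472.  320.8 109.8] yaw -92.0 w 0.273 F [-0.2 -0.8 -1.5]
(471.8, 325, 94, -91.9) -> [15.8 -4.2  0.4] spin -0.001
[(np.int64(298), np.int64(0)), (np.int64(300), np.int64(0)), (np.int64(302), np.int64(0)), (np.int64(304), np.int64(38)), (np.int64(306), np.int64(93)), (np.int64(308), np.int64(102)), (np.int64(310), np.int64(104)), (np.int64(312), np.int64(24)), (np.int64(314), np.int64(0)), (np.int64(316), np.int64(0)), (np.int64(318), np.int64(0)), (np.int64(320), np.int64(0)), (np.int64(322), np.int64(6)), (np.int64(324), np.int64(23)), (np.int64(326), np.int64(20)), (np.int64(328), np.int64(15)), (np.int64(330), np.int64(77)), (np.int64(332), np.int64(108)), (np.int64(334), np.int64(109)), (np.int64(336), np.int64(102)), (np.int64(338), np.int64(79)), (np.int64(340), np.int64(0)), (np.int64(342), np.int64(0))]
shaft [312.81622811 317.55388059 322.22545403] 112.30000647724549
shaft [313.99643693 318.67514051 323.31117702] 112.37014405195039
```

```bash
python3 -m crank '[[[1,0,-3.6,0,0],[1,0,-3.6,0,0],[1,3,-3.6,0,0],[1,5,-3.6,0,0]]]'
python3 -m crank '[[[1,0,0,0,0]]]'
```

```text
time: 7.6
tcp_pos: [472.4, 324.4, 105.3]
tcp_rot: [0.01, -0.702, 0.015, 0.712]
ft_force: [0.4, 0.8, -1.2]
width: 0.274
time: 7.68
tcp_pos: [472.2, 324.3, 105.0]
tcp_rot: [0.01, -0.702, 0.015, 0.712]
ft_force: [-0.4, 0.1, -2.2]
width: 0.275
```

```bash
python3 -m crank '[[[1,4,0,0,0],[1,7,0,0,0],[1,9,0,0,0],[1,10,0,0,0]]]'
python3 -m crank '[[[1,1,0,0,0],[1,1.5,0,0,0],[1,2,0,0,0]]]'
```

```text
time: 8.02
tcp_pos: [472.0, 324.1, 94.6]
tcp_rot: [0.01, -0.701, 0.015, 0.713]
ft_force: [0.6, -0.3, -1.4]
width: 0.271
time: 8.27
tcp_pos: [472.2, 324.2, 93.1]
tcp_rot: [0.01, -0.702, 0.015, 0.712]
ft_force: [-2.3, -3.8, 15.5]
width: 0.271
```

```bash
python3 - <<'E'
from h import *
planw([(472,324.4,94,-92)])
def box(Q,lo,hi): return Q[np.all((Q>lo)&(Q<hi),1)]
im,d=cams.capture('wrist');save('w6',im);X=wcloud(d).reshape(-1,3)
for a in (508,533):
    s=box(X,[a,312,70],[a+14,330,130]);print('shaft',np.percentile(s[:,1],[3,50,97]),np.percentile(s[:,2],[50,90]))
E
```

```text
now 8.27 [472.2 324.2  93.1] yaw -92.0 w 0.271 F [-2.3 -3.8 15.5]
(472, 324.4, 94, -92) -> [-0.9 -0.2  0.2] spin 0.0
shaft [313.44322394 321.93200942 328.27279486] [94.64104653 96.00759757]
shaft [316.41227587 321.19810816 325.85039003] [94.14969643 95.29424929]
```

The force rise at the expected height means the weeder is seated, so I'll release and lift.

```bash
python3 -m crank '[[[0.68,-0.5,0,0,0],[0.62,-1,0,0,0],[0.55,-1,0,0,0],[0.5,-1,0,0,0],[0.5,-1,0,0,0]]]'
python3 -m crank '[[[0.5,-15,0,0,0],[0.5,-40,0,0,0],[0.5,-75,0,0,0],[0.5,-110,0,0,0],[0.5,-110,0,0,0]]]'
python3 - <<'E'
from h import *
def box(Q,lo,hi): return Q[np.all((Q>lo)&(Q<hi),1)]
im,d=cams.capture('wrist');save('w7',im);X=wcloud(d).reshape(-1,3)
Q=box(X,[370,300,76],[610,345,106])
for x in range(385,600,10):
    q=Q[(Q[:,0]>=x)&(Q[:,0]<x+10)]
    if len(q)>5:print(x+5,len(q),np.percentile(q[:,1],[3,50,97]).round(1),np.median(q[:,2]).round(1))
# tray hover: look from TCP above
planw([(423,-292,180,3.3)])
E
```

```text
time: 8.73
tcp_pos: [472.2, 324.2, 94.1]
tcp_rot: [0.01, -0.702, 0.015, 0.712]
ft_force: [0.4, 0.2, 0.8]
width: 0.501
time: 9.15
tcp_pos: [476.1, 326.9, 210.6]
tcp_rot: [0.011, -0.704, 0.013, 0.71]
ft_force: [1.4, 0.7, 0.6]
width: 0.503
390 89 [310.7 321.1 332.5] 98.4
400 225 [305.6 321.1 341.8] 98.4
410 404 [301.8 320.7 343.5] 97.3
420 280 [305.  322.5 343.6] 98.1
430 229 [309.8 321.2 332.5] 98.3
440 243 [309.8 321.1 332.2] 98.7
450 259 [309.7 321.6 332.6] 98.5
460 265 [309.6 320.6 332.2] 98.5
470 275 [309.5 321.1 331.7] 98.5
480 281 [309.4 320.1 331.5] 98.5
490 298 [309.2 320.5 331.8] 98.5
500 326 [309.9 320.4 330.9] 95.8
510 122 [315.3 319.9 324.3] 91.5
520 338 [305.9 320.5 337.6] 92.5
530 350 [305.7 321.  338.1] 91.9
540 141 [314.5 319.7 324.1] 91.7
550 242 [307.3 318.7 331.4] 90.4
560 343 [307.  319.8 331.7] 89.8
570 229 [306.  313.7 331.5] 89.9
580 206 [305.7 313.4 331.2] 89.7
now 9.2 [475.3 326.2 207.6] yaw -92.0 w 0.502 F [ 0.4  0.1 -0.5]
(423, -292, 180, 3.3) -> [  6.9 154.9   7.7] spin -0.416
(423, -292, 180, 3.3) -> [  6.9 138.6  69.6] spin -0.416
(423, -292, 180, 3.3) -> [  6.9  98.7 119.7] spin -0.416
(423, -292, 180, 3.3) -> [  6.9  41.9 149.3] spin -0.416
```

View pics/w7.png

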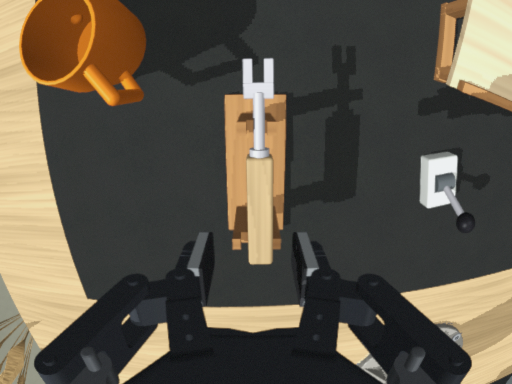

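The picture shows the weeder in both saddles: handle at cols 247–272 and shaft through the narrow post at row ~115. Its heights are level to within noise. Next is the tray.

```bash
python3 -m crank '[[[0.41,2,31,2,-0.083],[0.41,3,62,3,-0.166],[0.41,4,93,5,-0.25],[0.41,6,124,6,-0.333],[0.41,7,155,8,-0.416]]]'
python3 -m crank '[[[0.41,2,28,14,-0.083],[0.41,3,56,28,-0.166],[0.41,4,83,42,-0.25],[0.41,6,111,56,-0.333],[0.41,7,139,70,-0.416]]]'
python3 -m crank '[[[0.41,2,20,24,-0.083],[0.41,3,40,48,-0.166],[0.41,4,59,72,-0.25],[0.41,6,79,96,-0.333],[0.41,7,99,120,-0.416]]]'
python3 -m crank '[[[0.41,2,8,30,-0.083],[0.41,3,17,60,-0.166],[0.41,4,25,90,-0.25],[0.41,6,33,120,-0.333],[0.41,7,42,149,-0.416]]]'
python3 -m crank '[[[0.41,0,0,0,0],[0.41,0,0,0,0]]]'
python3 - <<'E'
from h import *
def box(Q,lo,hi): return Q[np.all((Q>lo)&(Q<hi),1)]
planw([(423,-292,110,3.3)])
im,d=cams.capture('wrist');save('w8',im);X=wcloud(d).reshape(-1,3)
r=cv2.minAreaRect(box(X,[350,-390,36],[500,-190,56])[:,:2].astype(np.float32));print('rim',r)
s,p,R=tool();k=cams.camera_params('wrist');K=np.array(k['K']);Rc=np.array(k['R']);t=np.array(k['t'])
def px(W):
    c=Rc@W+t;th=np.arctan2(np.hypot(c[0],c[1]),c[2]);n=c[:2]/np.hypot(c[0],c[1]);return K[:2,2]+K[0,0]*th*n
print('centre px',px(np.array([423,-292,44.5])))
T=box(X,[350,-390,36],[500,-190,56])
for y in (-350,-325,-265,-240):
    q=T[abs(T[:,1]-y)<6];h,b=np.histogram(q[:,0],bins=np.arange(355,495,3));print(y,[(int(x),int(n)) for x,n in zip(b,h) if n>8])
E
```

```text
time: 9.62
tcp_pos: [461.1, 169.9, 200.4]
tcp_rot: [-0.136, -0.69, -0.135, 0.698]
ft_force: [1.2, 0.2, 0.8]
width: 0.59
time: 10.03
tcp_pos: [447.6, 13.2, 193.5]
tcp_rot: [-0.277, -0.646, -0.278, 0.655]
ft_force: [1.0, -0.2, -0.4]
width: 0.594
time: 10.45
tcp_pos: [434.9, -143.4, 186.6]
tcp_rot: [-0.405, -0.574, -0.408, 0.583]
ft_force: [0.9, 0.7, -0.5]
width: 0.594
time: 10.87
tcp_pos: [422.9, -299.3, 179.5]
tcp_rot: [0.516, 0.476, 0.521, -0.485]
ft_force: [0.5, 0.0, 0.3]
width: 0.588
time: 11.03
tcp_pos: [421.8, -300.7, 178.3]
tcp_rot: [0.514, 0.477, 0.521, -0.486]
ft_force: [-0.2, 0.2, 0.1]
width: 0.588
now 11.03 [ 421.8 -300.7  178.3] yaw 4.1 w 0.588 F [-0.2  0.2  0.1]
(423, -292, 110, 3.3) -> [68.3  1.8 -8.5] spin 0.015
rim ((422.7463073730469, -289.79608154296875), (110.77865600585938, 160.85757446289062), 3.2073543071746826)
centre px [254.76502657 169.27106019]
-350 [(370, 12), (373, 42), (418, 11), (421, 31), (424, 30), (427, 29), (430, 21), (475, 24), (478, 29)]
-325 [(370, 29), (373, 30), (376, 15), (379, 15), (382, 15), (385, 13), (388, 11), (391, 11), (394, 15), (397, 13), (400, 17), (403, 14), (406, 14), (409, 15), (412, 15), (415, 15), (418, 26), (421, 34), (424, 33), (427, 34), (430, 24), (433, 13), (436, 11), (439, 9), (442, 10), (445, 9), (451, 12), (454, 10), (457, 9), (463, 9), (475, 44), (478, 14)]
-265 [(367, 44), (370, 30), (373, 12), (376, 12), (379, 12), (382, 10), (415, 40), (418, 39), (421, 40), (424, 39), (472, 50), (475, 17)]
-240 [(364, 27), (367, 41), (412, 13), (415, 40), (418, 42), (421, 43), (424, 29), (469, 40), (472, 37)]
```

View pics/w8.png

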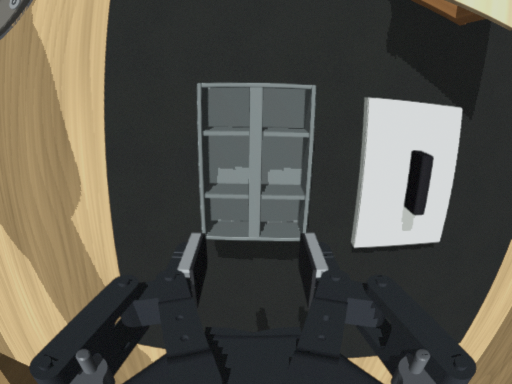

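The tray is open below the gripper with its rib at cols 250–262 (centre at about row 168), and the lid is to the right with its bar at (420,182). I'll go down in two stages and correct in between.

```bash
python3 -m crank '[[[0.41,20,2,-10.5,0.01],[0.41,50,2,-10.5,0.01],[0.41,80,2,-10.5,0.01],[0.41,100,2,-10.5,0.01],[0.41,100,2,-10.5,0.01]]]'
python3 -m crank '[[[0.41,0,0,0,0]]]'
python3 - <<'E'
from h import *
planw([(423,-290,18,3.4)])
E
```

```text
time: 11.5
tcp_pos: [420.1, -286.3, 75.0]
tcp_rot: [0.51, 0.479, 0.521, -0.489]
ft_force: [-1.2, 1.2, -0.3]
width: 0.592
time: 11.58
tcp_pos: [420.2, -285.3, 75.0]
tcp_rot: [0.51, 0.479, 0.522, -0.488]
ft_force: [0.8, -0.2, 0.4]
width: 0.593
now 11.58 [ 420.2 -285.3   75. ] yaw 3.7 w 0.593 F [ 0.8 -0.2  0.4]
(423, -290, 18, 3.4) -> [57.   2.5  4.8] spin 0.006
```

```bash
python3 -m crank '[[[0.41,15,2.5,5,0],[0.41,35,2.5,5,0],[0.41,50,2.5,5,0],[0.41,56,2.5,5,0],[0.41,56,2.5,5,0]]]'
python3 -m crank '[[[0.6,0,0,0,0],[0.8,0,0,0,0],[1,0,0,0,0],[1,0,0,0,0],[1,0,0,0,0]]]'
python3 -m crank '[[[1,-4,0,0,0],[1,-15,0,0,0],[1,-40,0,0,0],[1,-75,0,0,0],[1,-110,0,0,0]]]'
python3 -m crank '[[[1,-15,0,0,0],[1,-40,0,0,0],[1,-50,0,0,0],[1,-50,0,0,0]]]'
python3 - <<'E'
from h import *
s,p,R=tool();print(R.as_matrix().round(3).tolist())
planw([(570.7+53.6*.988-60,4.3-53.6*.155,190,-8.9),(570.7+53.6*.988,4.3-53.6*.155,140,-8.9)])
im,d=cams.capture('wrist');save('w9',im);r=spotter.silhouettes('tray','wrist')
Q=(wcloud(d)[r[0]['pixels']&(d>0)]-p)@R.as_matrix()
Q=Q[(Q[:,0]>-60)&(Q[:,0]<60)];T=Q[Q[:,0]<np.percentile(Q[:,0],25)+12]
print(np.percentile(Q,[1,5,25,50,95,99],axis=0).round(1).tolist())
for z in range(-90,60,15):
    q=T[abs(T[:,2]-z)<7]
    if len(q)>20:print(z,len(q),np.percentile(q[:,1],[2,98]).round(1),'x left/right',np.median(q[q[:,1]<-40][:,0]).round(1),np.median(q[q[:,1]>40][:,0]).round(1),'rib',np.median(q[abs(q[:,1])<9][:,0]).round(1))
E
```

```text
time: 12.0
tcp_pos: [421.9, -289.6, 19.0]
tcp_rot: [0.51, 0.478, 0.522, -0.488]
ft_force: [0.0, 0.5, 0.5]
width: 0.588
time: 12.42
tcp_pos: [422.4, -289.8, 20.3]
tcp_rot: [0.51, 0.479, 0.522, -0.488]
ft_force: [-4.2, 2.0, 14.8]
width: 0.132
time: 12.83
tcp_pos: [424.1, -289.5, 132.1]
tcp_rot: [0.51, 0.479, 0.522, -0.488]
ft_force: [1.1, -0.8, -2.5]
width: 0.131
time: 13.17
tcp_pos: [426.3, -290.1, 184.9]
tcp_rot: [0.511, 0.479, 0.521, -0.488]
ft_force: [-0.0, -0.5, -2.5]
width: 0.122
[[-0.018, 0.998, 0.065], [-0.001, 0.065, -0.998], [-1.0, -0.018, -0.001]]
now 13.17 [ 426.3 -290.1  184.9] yaw 3.7 w 0.122 F [-0.  -0.5 -2.5]
(563.6568000000001, -4.008, 190, -8.9) -> [  -2.6   77.8 -138.3] spin 0.11
(563.6568000000001, -4.008, 190, -8.9) -> [  -2.6   62.2 -146. ] spin 0.11
(623.6568000000001, -4.008, 140, -8.9) -> [50.  59.3 -9.3] spin -0.0
[[-21.8, -53.3, -79.3], [-21.2, -51.2, -76.9], [-19.6, -33.7, -59.0], [4.1, 0.2, -36.7], [20.8, 51.3, 20.7], [21.3, 53.4, 35.2]]
-75 3875 [-53.1  53.2] x left/right -20.3 -20.7 rib -20.6
-60 2141 [-53.9  53.9] x left/right -18.8 -19.2 rib -20.4
-45 1950 [-53.9  53.9] x left/right -18.8 -19.1 rib -20.4
-30 4327 [-52.9  53.1] x left/right -16.0 -16.4 rib -20.2
-15 1539 [-54.   53.9] x left/right -18.7 -19.0 rib -20.4
0 1263 [-54.   53.9] x left/right -18.9 -19.1 rib -20.4
15 536 [-51.6  51.1] x left/right -13.0 -11.1 rib -20.3
30 599 [-52.6  51.6] x left/right -20.1 -20.5 rib -20.1
45 77 [-5.8  5.5] x left/right nan nan rib -20.4
  return _methods._mean(a, axis=axis, dtype=dtype,
  ret = ret.dtype.type(ret / rcount)
```

```bash
python3 -m crank '[[[1,-1,16,-28,0.02],[1,-2,31,-55,0.04],[1,-2,47,-83,0.07],[1,-3,62,-111,0.09],[1,-3,78,-138,0.11]]]'
python3 -m crank '[[[1,-1,12,-29,0.02],[1,-2,25,-58,0.04],[1,-2,37,-88,0.07],[1,-3,50,-117,0.09],[1,-3,62,-146,0.11]]]'
python3 -m crank '[[[1,10,15,-2,0],[1,20,30,-4,0],[1,35,45,-6,0],[1,45,59,-9,0],[1,47,59,-9,0]]]'
python3 -m crank '[[[1,0,0,0,0],[1,0,0,0,0]]]'
python3 - <<'E'
from h import *
def box(Q,lo,hi): return Q[np.all((Q>lo)&(Q<hi),1)]
planw([(623.7,-4,111,-8.9)])
s,p,R=tool();print(R.as_matrix()[:,0].round(3))
W=np.load('w1.npz')['P'].reshape(-1,3);D=box(W,[540,-110,50],[720,110,80]);
u=np.array([.988,-.155]);v=np.array([.155,.988]);o=np.array([570.7,4.3])
def prof(X,n):
    X=box(X,[530,-120,45],[720,120,150]);a=(X[:,:2]-o)@u;b=(X[:,:2]-o)@v
    for lo in (-70,-40,30,50,80):
        m=(b>lo)&(b<lo+20)&(a<30);print(n,lo,[(int(x),round(float(np.median(X[m&(abs(a-x)<1.5)][:,2])),1)) for x in range(-18,22,3) if (m&(abs(a-x)<1.5)).sum()>2])
    m=(X[:,2]>45);print(n,'a ends',np.percentile(a,[.5,99.5]).round(1),'b',np.percentile(b,[.5,99.5]).round(1))
prof(W,'w1');prof(np.load('top.npz')['P'].reshape(-1,3),'top0')
im,d=cams.capture('top');T=cloud('top',d).reshape(-1,3);save('t10',im)
T=box(T,[530,-120,50],[720,120,190]);rim=T[(T[:,2]>150)];a=(rim[:,:2]-o)@u;b=(rim[:,:2]-o)@v
print('tray rim top cam a',np.percentile(a,[1,99]),'b',np.percentile(b,[1,99]),np.percentile(rim[:,2],[10,50,90]),len(rim))
im,d=cams.capture('scene');T=cloud('scene',d).reshape(-1,3);T=box(T,[530,-120,95],[720,120,190]);save('s10',im)
a=(T[:,:2]-o)@u;b=(T[:,:2]-o)@v;print('scene a',np.percentile(a,[1,99]),'b',np.percentile(b,[1,99]),np.percentile(T[:,2],[1,99]))
E
```

```text
time: 13.68
tcp_pos: [493.3, -145.0, 181.9]
tcp_rot: [-0.482, -0.506, -0.495, 0.517]
ft_force: [0.7, 0.9, -2.0]
width: 0.126
time: 14.1
tcp_pos: [561.8, -0.5, 181.7]
tcp_rot: [-0.452, -0.531, -0.466, 0.544]
ft_force: [1.6, -0.0, -2.1]
width: 0.125
time: 14.52
tcp_pos: [620.2, -0.5, 128.9]
tcp_rot: [-0.451, -0.53, -0.467, 0.545]
ft_force: [-2.4, 0.5, -3.0]
width: 0.128
time: 14.68
tcp_pos: [618.9, -0.5, 127.0]
tcp_rot: [-0.45, -0.529, -0.468, 0.546]
ft_force: [-1.6, -0.5, -0.8]
width: 0.129
now 14.68 [ 6.189e+02 -5.000e-01  1.270e+02] yaw -9.0 w 0.129 F [-1.6 -0.5 -0.8]
(623.7, -4, 111, -8.9) -> [16.   5.3  2.7] spin -0.001
[-0.035  0.003 -0.999]
w1 -70 [(-15, 67.4), (-12, 68.2), (-9, 69.1), (-6, 70.0), (-3, 66.4), (0, 57.8), (3, 58.1), (6, 58.9), (9, 59.6), (12, 60.7), (15, 61.6), (18, 62.3), (21, 63.4)]
w1 -40 [(-15, 68.1), (-12, 68.5), (-9, 69.2), (-6, 70.1), (-3, 65.7), (0, 57.8), (3, 58.3), (6, 59.2), (9, 60.1), (12, 60.9), (15, 61.6), (18, 62.6), (21, 63.4)]
w1 30 [(-15, 68.2), (-12, 69.1), (-9, 69.7), (-6, 70.5), (-3, 64.7), (0, 58.3), (3, 58.8), (6, 59.8), (9, 60.5), (12, 61.3
[... 760 characters left out ...]
5), (-9, 69.6), (-6, 71.4), (-3, 64.1), (0, 58.4), (3, 58.7), (6, 58.5), (9, 61.5), (12, 61.9), (15, 60.5), (18, 63.1), (21, 62.4)]
top0 50 [(-15, 69.8), (-12, 68.4), (-9, 69.7), (-6, 71.6), (-3, 61.9), (0, 57.3), (3, 62.3), (6, 59.6), (9, 62.0), (12, 62.0), (15, 61.8), (18, 64.6), (21, 63.7)]
top0 80 [(-12, 56.5), (-9, 55.4), (-6, 57.7), (-3, 56.9), (0, 57.5), (3, 61.0), (6, 58.9), (9, 61.0), (12, 66.9), (15, 62.8), (18, 63.9), (21, 65.3)]
top0 a ends [-15.4 117.1] b [-96.6  91.9]
tray rim top cam a [ -3.89250886 103.05190671] b [16.67275268 80.66913425] [150.47540952 152.26332618 154.62868691] 131
scene a [ -4.73966588 106.01446037] b [-79.68009301  78.93136537] [107.28724753 183.19340287]
```

```bash
python3 -m crank '[[[1,3,4.5,0,0],[1,6,4.5,0,0],[1,9,4.5,0,0],[1,11,4.5,0,0],[1,11,4.5,0,0]]]'
python3 -m crank '[[[1,1,0,0,0],[1,2,0,0,0]]]'
python3 -m crank '[[[1,1,0,0,0],[1,2,0,0,0]]]'
python3 -c "
from h import *
s,p,R=tool();print(R.as_matrix()[:,0].round(3));planw([(623.7,-4,111,-8.9)])"
```

```text
time: 15.2
tcp_pos: [623.2, -1.2, 117.0]
tcp_rot: [-0.451, -0.529, -0.468, 0.546]
ft_force: [0.1, 0.1, -2.8]
width: 0.126
time: 15.37
tcp_pos: [623.1, -1.2, 115.0]
tcp_rot: [-0.451, -0.529, -0.468, 0.546]
ft_force: [0.6, -0.6, -2.3]
width: 0.128
time: 15.53
tcp_pos: [623.1, -1.2, 112.9]
tcp_rot: [-0.451, -0.529, -0.468, 0.546]
ft_force: [0.1, -0.5, -1.6]
width: 0.126
[-0.033  0.003 -0.999]
now 15.53 [623.1  -1.2 112.9] yaw -9.0 w 0.126 F [ 0.1 -0.5 -1.6]
(623.7, -4, 111, -8.9) -> [1.9 1.  2.7] spin -0.001
```

```bash
python3 -m crank '[[[1,1,0,1,0],[1,2,0,1,0]]]'
python3 -m crank '[[[1,0.5,0,0,0],[1,1,0,0,0]]]'
python3 -m crank '[[[1,0.5,0,0,0],[1,1,0,0,0]]]'
```

```text
time: 15.7
tcp_pos: [622.8, -2.3, 111.0]
tcp_rot: [-0.451, -0.529, -0.468, 0.546]
ft_force: [-6.6, -0.5, 9.5]
width: 0.129
time: 15.87
tcp_pos: [622.7, -2.2, 110.7]
tcp_rot: [-0.451, -0.529, -0.468, 0.546]
ft_force: [-10.0, -0.4, 15.8]
width: 0.129
time: 16.03
tcp_pos: [622.6, -2.3, 110.6]
tcp_rot: [-0.451, -0.529, -0.467, 0.546]
ft_force: [-10.4, 0.1, 17.0]
width: 0.129
```

Contact is at the expected height. Next I'll let the tray tilt onto the slope by opening the fingers slowly while following it down.

```bash
python3 -m crank '[[[0.865,0,0,0,0],[0.855,0.5,0,0,0],[0.845,1,-0.3,0,0],[0.835,2,-0.7,0,0],[0.825,3,-1.2,0,0]]]'
python3 -m crank '[[[0.815,0.7,-0.5,0,0],[0.805,1.4,-1,0,0],[0.795,2.1,-1.5,0,0],[0.785,3,-2,0,0],[0.775,3.5,-2.3,0,0]]]'
python3 -c "
from h import *
im,d=cams.capture('wrist');save('w11',im);s,p,R=tool();X=wcloud(d)
r=spotter.silhouettes('tray','wrist');Q=X[r[0]['pixels']&(d>0)]
o=np.array([570.7,4.3]);u=np.array([.988,-.155]);v=np.array([.155,.988])
a=(Q[:,:2]-o)@u;b=(Q[:,:2]-o)@v
m=(b>70)&(b<84);
for x in range(-15,112,6):
    k=m&(abs(a-x)<3)
    if k.sum()>5: print(x,np.percentile(Q[k][:,2],90).round(1),end='; ')
"
```

```text
time: 16.45
tcp_pos: [621.2, -2.1, 107.3]
tcp_rot: [-0.451, -0.529, -0.467, 0.546]
ft_force: [-2.9, 0.1, -0.6]
width: 0.177
time: 16.87
tcp_pos: [618.9, -1.7, 103.9]
tcp_rot: [-0.451, -0.529, -0.467, 0.546]
ft_force: [-0.1, 0.4, 0.7]
width: 0.225
-3 104.7; 3 105.8; 9 107.7; 15 109.6; 21 111.6; 27 113.2; 33 114.9; 39 116.9; 45 118.7; 51 120.3; 57 121.8; 63 123.7; 69 125.4; 75 127.1; 81 128.9; 87 130.7; 93 132.2; 99 133.8; 105 109.7; 111 93.5;
```

```bash
python3 -c "
from h import *
im,d=cams.capture('wrist');s,p,R=tool();X=wcloud(d)
r=spotter.silhouettes('tray','wrist');Q=X[r[0]['pixels']&(d>0)]
o=np.array([570.7,4.3]);u=np.array([.988,-.155]);v=np.array([.155,.988])
def fr(Q,n):
    a=(Q[:,:2]-o)@u;b=(Q[:,:2]-o)@v;dx=a*np.cos(.28)+(Q[:,2]-58)*np.sin(.28);dz=-a*np.sin(.28)+(Q[:,2]-58)*np.cos(.28)
    rim=dz>40;print(n,'deck x of rim',np.percentile(dx[rim],[.5,2,98,99.5]).round(1),'y',np.percentile(b[rim],[.5,2,98,99.5]).round(1),'z',np.percentile(dz[rim],[10,50,90]).round(1))
    for lo in (30,50,60): 
        k=rim&(b>lo)&(b<lo+12);print(lo,np.percentile(dx[k],[2,98]).round(1))
fr(Q,'wrist')
for c in ('top','scene'):
    im,d=cams.capture(c);r=spotter.silhouettes('tray',c)
    if r: fr(cloud(c,d)[r[0]['pixels']&(d>0)],c)
planw([(618,-2,140,-9)])
"
```

```text
wrist deck x of rim [  8.    8.8 116.7 117.2] y [-50.  -43.5  80.2  80.6] z [41.1 44.6 45.5]
30 [  9.1 116.4]
50 [  8.7 117. ]
60 [  8.8 117.1]
top deck x of rim [  9.6  10.  117.2 118.3] y [18.8 21.8 78.5 79. ] z [41.7 44.9 48. ]
30 [ 9.9 58.3]
50 [10.  69.5]
60 [ 10.3 117.9]
scene deck x of rim [-156.6 -155.3   64.3   98.8] y [-35.2 -27.3  41.7  42.6] z [50.2 70.1 81. ]
30 [-150.5 -141.4]Traceback (most recent call last):
  File "<string>", line 14, in <module>
    if r: fr(cloud(c,d)[r[0]['pixels']&(d>0)],c)
          ~~^^^^^^^^^^^^^^^^^^^^^^^^^^^^^^^^^^^^
  File "<string>", line 10, in fr
    k=rim&(b>lo)&(b<lo+12);print(lo,np.percentile(dx[k],[2,98]).round(1))
                                    ~~~~~~~~~~~~~^^^^^^^^^^^^^^
    return _quantile_unchecked(
        a, q, axis, out, overwrite_input, method, keepdims, weights)
    return _ureduce(a,
                    func=_quantile_ureduce_func,
    ...<5 lines>...
                    overwrite_input=overwrite_input,
                    method=method)
    r = func(a, **kwargs)
    result = _quantile(arr,
                       quantiles=q,
    ...<2 lines>...
                       out=out,
                       weights=wgt)
    slices_having_nans = np.isnan(arr[-1, ...])
                                  ~~~^^^^^^^^^
IndexError: index -1 is out of bounds for axis 0 with size 0
```

The tray is flat (rim at 45 mm, tilt 0.28) but sits ~8 mm up from the lip. I'll nudge it down the slope with the uphill finger until the lip stops it.

```bash
python3 -m crank '[[[0.775,0.5,-1.5,0,0],[0.775,0.8,-3,0,0],[0.775,1.2,-4.5,0,0],[0.775,1.5,-5.5,0,0]]]'
python3 -m crank '[[[0.775,0.3,-1,0,0],[0.775,0.6,-2,0,0]]]'
cat >> h.py <<'E'
o=np.array([570.7,4.3]);u=np.array([.988,-.155]);v=np.array([.155,.988])
def indeck(Q):
    a=(Q[:,:2]-o)@u;b=(Q[:,:2]-o)@v
    return a*np.cos(.28)+(Q[:,2]-58)*np.sin(.28),b,-a*np.sin(.28)+(Q[:,2]-58)*np.cos(.28)
def trayrim(c='wrist'):
    im,d=cams.capture(c);X=wcloud(d) if c=='wrist' else cloud(c,d)
    r=spotter.silhouettes('tray',c);dx,b,dz=indeck(X[r[0]['pixels']&(d>0)]);k=(dz>40)&(dz<50)
    print(c,'rim x',np.percentile(dx[k],[1,2,98,99]).round(1),'y',np.percentile(b[k],[1,99]).round(1),'z',np.percentile(dz[k],[10,50,90]).round(1))
    return im
E
python3 -c "
from h import *
trayrim();planw([(618,-2,140,-9)])"
```

```text
time: 17.6
tcp_pos: [613.1, -0.8, 102.6]
tcp_rot: [-0.451, -0.529, -0.467, 0.546]
ft_force: [0.1, 0.3, 0.5]
width: 0.228
time: 17.77
tcp_pos: [611.0, -0.5, 102.0]
tcp_rot: [-0.451, -0.529, -0.467, 0.546]
ft_force: [0.5, 0.1, -0.8]
width: 0.225
wrist rim x [  0.9   1.4 108.8 109.2] y [-47.   80.4] z [41.1 44.5 45.5]
now 17.87 [ 6.109e+02 -4.000e-01  1.021e+02] yaw -9.0 w 0.222 F [-0.5 -0.5 -0.2]
(618, -2, 140, -9) -> [-37.9   7.2   0.4] spin 0.0
```

```bash
python3 -m crank '[[[0.75,0,1,0,0],[0.72,-1,1,0,0],[0.7,-3,1,0,0],[0.7,-8,1,0,0],[0.7,-15,1,0,0]]]'
python3 -m crank '[[[0.7,-30,0,0,0],[0.7,-65,0,0,0],[0.7,-100,0,0,0],[0.7,-100,0,0,0],[0.7,-100,0,0,0]]]'
python3 -c "
from h import *
save('w12',trayrim());trayrim('top');s,p,R=tool();print(R.as_matrix()[:,0].round(3));planw([(608.5,-250,180,4.9),(608.5,-296.5,150,4.9)])"
```

```text
time: 18.28
tcp_pos: [612.2, -0.7, 117.2]
tcp_rot: [-0.451, -0.529, -0.468, 0.546]
ft_force: [-0.5, 0.6, -0.2]
width: 0.304
time: 18.7
tcp_pos: [616.8, -0.8, 220.1]
tcp_rot: [-0.452, -0.53, -0.467, 0.545]
ft_force: [0.7, 0.6, -0.6]
width: 0.297
wrist rim x [ -1.   -0.7 107.9 108.1] y [-77.9  79.9] z [42.  43.2 44.2]Traceback (most recent call last):
  File "<string>", line 3, in <module>
    save('w12',trayrim());trayrim('top');s,p,R=tool();print(R.as_matrix()[:,0].round(3));planw([(608.5,-250,180,4.9),(608.5,-296.5,150,4.9)])
                          ~~~~~~~^^^^^^^
  File "h.py", line 57, in trayrim
    r=spotter.silhouettes('tray',c);dx,b,dz=indeck(X[r[0]['pixels']&(d>0)]);k=(dz>40)&(dz<50)
                                                     ~^^^
IndexError: list index out of range
```

View pics/w12.png

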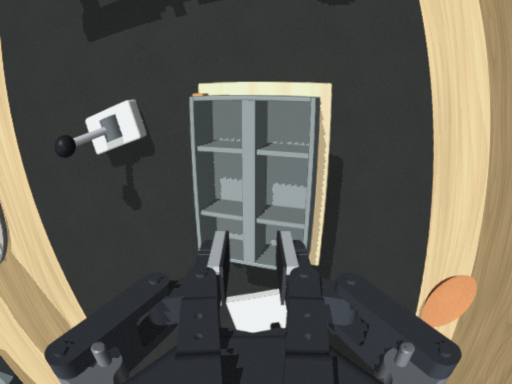

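The tray lies squarely on the board, lip side at col ~193, and the fingers are clear. Next is the lid.

```bash
python3 -c "
from h import *
s,p,R=tool();print(R.as_matrix()[:,0].round(3));planw([(608.5,-296.5,150,4.9)])"
```

```text
[-0.036  0.002 -0.999]
now 18.9 [615.   -1.  216.2] yaw -9.0 w 0.298 F [0.5 0.4 0.1]
(608.5, -296.5, 150, 4.9) -> [ 33.1  19.9 146.5] spin -0.121
(608.5, -296.5, 150, 4.9) -> [ 33.1   2.  147.8] spin -0.121
```

```bash
python3 -m crank '[[[0.53,0,4,29,-0.02],[0.53,5,8,58,-0.04],[0.53,12,12,88,-0.07],[0.53,20,16,117,-0.1],[0.53,30,20,147,-0.121]]]'
python3 -m crank '[[[0.53,7,0,29,-0.02],[0.53,14,1,58,-0.04],[0.53,20,1,88,-0.07],[0.53,28,2,117,-0.1],[0.53,35,2,147,-0.121]]]'
python3 -m crank '[[[0.53,0,0,0,0],[0.53,0,0,0,0]]]'
python3 -c "
from h import *
def box(Q,lo,hi): return Q[np.all((Q>lo)&(Q<hi),1)]
im,d=cams.capture('wrist');save('w13',im);X=wcloud(d).reshape(-1,3)
B=box(X,[570,-350,30],[650,-240,60]);r=cv2.minAreaRect(B[:,:2].astype(np.float32));print('bar',r,len(B),np.median(B[:,2]))
B=box(X,[530,-410,8],[690,-190,28]);r=cv2.minAreaRect(B[:,:2].astype(np.float32));print('lid',r,len(B),np.median(B[:,2]))
planw([(608.5,-296.5,26,4.9)])"
```

```text
time: 19.32
tcp_pos: [610.2, -150.3, 185.0]
tcp_rot: [-0.482, -0.5, -0.501, 0.517]
ft_force: [0.9, 0.2, -0.5]
width: 0.47
time: 19.73
tcp_pos: [605.3, -298.2, 148.1]
tcp_rot: [0.511, 0.469, 0.533, -0.485]
ft_force: [-0.2, -0.8, 0.5]
width: 0.467
time: 19.9
tcp_pos: [603.6, -300.2, 146.0]
tcp_rot: [0.509, 0.469, 0.533, -0.487]
ft_force: [0.8, 0.4, 0.3]
width: 0.469
bar ((608.9210205078125, -293.5310974121094), (16.02230453491211, 69.1328125), 4.689835548400879) 1432 45.89590008775936
lid ((609.1201171875, -293.8729248046875), (128.57362365722656, 178.1768341064453), 4.958084583282471) 20245 16.128333192617845
now 19.95 [ 604.5 -298.4  146.7] yaw 5.1 w 0.468 F [-0.1  0.5  0.6]
(608.5, -296.5, 26, 4.9) -> [120.7   4.2  -1.5] spin 0.003
```

```bash
cat >> h.py <<'E'
def planw(wps):
    s,p,R=tool();M=R.as_matrix();yaw=np.arctan2(M[1,1],M[0,1])
    print('now',round(s['time'],2),p.round(1),'yaw',np.degrees(yaw).round(1),'w',round(s['width'],3),'F',np.round(s['ft_force'],1),'tilt',M[:2,0].round(3))
    for w in wps:
        t=np.array(w[:3],float);d=(np.radians(w[3])-yaw+np.pi)%(2*np.pi)-np.pi
        n=max(int(np.ceil(max(np.linalg.norm(t-p)/185,abs(d)/.55))),1)
        for k in range(n):
            print(w,'->',np.round(R.inv().apply((t-p)/n),1),'spin',round(-d/n,3));R=R*Ro.from_euler('x',-d/n)
        p=t;yaw+=d
E
python3 -c "
from h import *
planw([(608.8,-294.5,60,4.9),(608.8,-294.5,26,4.9)])"
```

```text
now 19.95 [ 604.5 -298.4  146.7] yaw 5.1 w 0.468 F [-0.1  0.5  0.6] tilt [-0.04   0.005]
(608.8, -294.5, 60, 4.9) -> [86.4  8.1 -2.7] spin 0.003
(608.8, -294.5, 26, 4.9) -> [34.   1.4  0.3] spin -0.0
```

```bash
python3 -m crank '[[[0.53,20,8,-3,0],[0.53,45,8,-3,0],[0.53,70,8,-3,0],[0.53,86,8,-3,0],[0.53,86,8,-3,0]]]'
python3 -m crank '[[[0.53,0,0,0,0]]]'
python3 -c "
from h import *
planw([(608.8,-294.5,26,4.9)])"
```

```text
time: 20.37
tcp_pos: [607.1, -291.6, 56.8]
tcp_rot: [0.508, 0.468, 0.535, -0.486]
ft_force: [-0.7, 0.6, 0.1]
width: 0.47
time: 20.45
tcp_pos: [607.5, -290.5, 57.1]
tcp_rot: [0.508, 0.468, 0.536, -0.485]
ft_force: [0.7, -0.3, 1.0]
width: 0.472
now 20.45 [ 607.5 -290.5   57.1] yaw 5.2 w 0.472 F [ 0.7 -0.3  1. ] tilt [-0.046  0.008]
(608.8, -294.5, 26, 4.9) -> [31.   2.4  4.4] spin 0.006
```

```bash
python3 -m crank '[[[0.53,10,2.4,4.4,0],[0.53,20,2.4,4.4,0],[0.53,28,2.4,4.4,0],[0.53,30,2.4,4.4,0]]]'
python3 -m crank '[[[0.65,0,0,0,0],[0.8,0,0,0,0],[1,0,0,0,0],[1,0,0,0,0],[1,0,0,0,0]]]'
python3 -m crank '[[[1,-4,0,0,0],[1,-15,0,0,0],[1,-40,0,0,0],[1,-75,0,0,0],[1,-110,0,0,0]]]'
python3 -m crank '[[[1,-25,0,0,0],[1,-60,0,0,0],[1,-85,0,0,0],[1,-85,0,0,0]]]'
python3 -c "
from h import *
s,p,R=tool();im,d=cams.capture('wrist');X=wcloud(d);save('w14',im);r=spotter.silhouettes('lid','wrist');Q=(X[r[0]['pixels']&(d>0)]-p)@R.as_matrix()
k=(Q[:,0]>-5)&(Q[:,0]<25);Q=Q[k];print(r[0]['score'],len(Q),np.percentile(Q,[.5,2,50,98,99.5],axis=0).round(1).tolist())
for y in (-55,-40,-25,25,40,55):
    q=Q[abs(Q[:,1]-y)<5];print(y,np.median(q[:,0]).round(1),np.percentile(q[:,2],[1,99]).round(1))
planw([(570,-4,215,-8.9),(620,-10,200,-8.9)])"
```

```text
time: 20.78
tcp_pos: [608.2, -294.2, 25.5]
tcp_rot: [0.508, 0.468, 0.536, -0.486]
ft_force: [-0.4, -0.1, -0.4]
width: 0.469
time: 21.2
tcp_pos: [608.6, -294.5, 26.5]
tcp_rot: [0.508, 0.468, 0.536, -0.486]
ft_force: [-2.3, 1.3, 5.9]
width: 0.17
time: 21.62
tcp_pos: [613.2, -295.1, 138.0]
tcp_rot: [0.508, 0.468, 0.536, -0.486]
ft_force: [0.4, -0.2, -1.2]
width: 0.175
time: 21.95
tcp_pos: [619.6, -296.5, 230.3]
tcp_rot: [0.511, 0.469, 0.533, -0.485]
ft_force: [0.3, 0.2, -0.4]
width: 0.17
0.61 38225 [[4.0, -61.9, -86.8], [11.4, -59.9, -85.4], [13.8, 2.0, -43.3], [15.9, 62.0, 42.6], [16.3, 63.9, 71.8]]
-55 14.9 [-86.5  27.5]
-40 14.6 [-86.5  28.9]
-25 14.3 [-86.6  14.1]
25 13.2 [-86.2  12.4]
40 12.8 [-86.   27.2]
55 12.5 [-86.   82.6]
now 22.05 [ 617.6 -295.9  224.8] yaw 5.2 w 0.172 F [-0.4  0.  -2.4] tilt [-0.044  0.007]
(570, -4, 215, -8.9) -> [   7.   -10.2 -147.4] spin 0.123
(570, -4, 215, -8.9) -> [   7.   -28.2 -145.1] spin 0.123
(620, -10, 200, -8.9) -> [12.7 51.  -1.8] spin -0.0
```

```bash
python3 -m crank '[[[1,0,0,-29,0.02],[1,0,-1,-58,0.05],[1,0,-3,-88,0.07],[1,0,-6,-117,0.1],[1,0,-8,-147,0.123]]]'
python3 -m crank '[[[1,0,-2,-29,0.02],[1,0,-4,-58,0.05],[1,0,-6,-88,0.07],[1,0,-8,-117,0.1],[1,0,-10,-145,0.123]]]'
python3 -m crank '[[[1,0,0,0,0],[1,0,0,0,0]]]'
python3 -c "
from h import *
planw([(610.4,-0.7,168,-9)])"
```

```text
time: 22.47
tcp_pos: [595.0, -149.0, 225.7]
tcp_rot: [-0.478, -0.498, -0.505, 0.518]
ft_force: [0.5, -0.5, -1.2]
width: 0.173
time: 22.88
tcp_pos: [588.9, -2.3, 226.1]
tcp_rot: [-0.446, -0.527, -0.472, 0.549]
ft_force: [0.3, 0.2, -1.7]
width: 0.18
time: 23.05
tcp_pos: [588.0, -0.1, 225.1]
tcp_rot: [-0.446, -0.525, -0.473, 0.549]
ft_force: [-0.3, -0.6, -1.1]
width: 0.175
now 23.05 [ 5.880e+02 -1.000e-01  2.251e+02] yaw -8.9 w 0.175 F [-0.3 -0.6 -1.1] tilt [-0.05   0.008]
(610.4, -0.7, 168, -9) -> [55.9 25.1 -2.9] spin 0.002
```

```bash
python3 -m crank '[[[1,10,8,-1,0],[1,25,16,-2,0],[1,40,25,-3,0],[1,53,25,-3,0],[1,53,25,-3,0]]]'
python3 -m crank '[[[1,0,0,0,0],[1,0,0,0,0]]]'
python3 -c "
from h import *
planw([(610.4,-0.7,155,-9),(610.4,-0.7,150,-9)])
for c in ('scene','top'):
    im,d=cams.capture(c);save(c+'15',im);X=cloud(c,d).reshape(-1,3)
    dx,b,dz=indeck(X);a=(X[:,:2]-o)@u
    k=(X[:,2]>135)&(X[:,2]<168)&(abs(a-45)<85)&(abs(b)<110);print(c,'lid a',np.percentile(a[k],[1,99]).round(1),'b',np.percentile(b[k],[1,99]).round(1),'z',np.percentile(X[k][:,2],[5,50,95]).round(1),k.sum())
    k=(X[:,2]>62)&(X[:,2]<132)&(dz>10)&(dz<46)&(abs(b)<100)&(dx>-5)&(dx<130);print(c,'tray dx',np.percentile(dx[k],[1,99]).round(1),'b',np.percentile(b[k],[1,99]).round(1),k.sum())
cv2.imwrite('pics/c15.png',cv2.resize(cv2.imread('pics/scene15.png')[150:290,160:330],(800,659))[:600])
"
```

```text
time: 23.47
tcp_pos: [608.8, -1.8, 167.0]
tcp_rot: [-0.444, -0.524, -0.474, 0.55]
ft_force: [-1.0, -0.6, -1.7]
width: 0.17
time: 23.63
tcp_pos: [608.3, -2.6, 166.6]
tcp_rot: [-0.444, -0.524, -0.474, 0.551]
ft_force: [0.2, 0.1, -1.8]
width: 0.172
now 23.63 [608.3  -2.6 166.6] yaw -9.0 w 0.172 F [ 0.2  0.1 -1.8] tilt [-0.057  0.008]
(610.4, -0.7, 155, -9) -> [11.5  2.4 -2.2] spin 0.0
(610.4, -0.7, 150, -9) -> [ 5.   0.3 -0. ] spin -0.0
scene lid a [-23.7 103.8] b [-93.1  83.3] z [143.5 155.6 159.7] 2066
scene tray dx [  4.3 112.6] b [-80.9  77.1] 777
top lid a [-23.4 102.2] b [ 6.8 84.8] z [152.7 157.4 161.8] 1119Traceback (most recent call last):
  File "<string>", line 8, in <module>
    k=(X[:,2]>62)&(X[:,2]<132)&(dz>10)&(dz<46)&(abs(b)<100)&(dx>-5)&(dx<130);print(c,'tray dx',np.percentile(dx[k],[1,99]).round(1),'b',np.percentile(b[k],[1,99]).round(1),k.sum())
                                                                                               ~~~~~~~~~~~~~^^^^^^^^^^^^^^
    return _quantile_unchecked(
        a, q, axis, out, overwrite_input, method, keepdims, weights)
    return _ureduce(a,
                    func=_quantile_ureduce_func,
    ...<5 lines>...
                    overwrite_input=overwrite_input,
                    method=method)
    r = func(a, **kwargs)
    result = _quantile(arr,
                       quantiles=q,
    ...<2 lines>...
                       out=out,
                       weights=wgt)
    slices_having_nans = np.isnan(arr[-1, ...])
                                  ~~~^^^^^^^^^
IndexError: index -1 is out of bounds for axis 0 with size 0
```

```bash
python3 -m crank '[[[1,2,2.6,-2.8,0],[1,5,2.8,-2.8,0],[1,9,3,-2.8,0],[1,12,3,-2.8,0],[1,13,3,-2.8,0]]]'
python3 -m crank '[[[1,1,0,0,0],[1,2,0,0,0]]]'
python3 -m crank '[[[1,1,0,0,0],[1,2,0,0,0]]]'
python3 -c "
from h import *
planw([(610.4,-0.7,148,-9)])"
```

```text
time: 24.15
tcp_pos: [611.3, 0.3, 153.7]
tcp_rot: [-0.444, -0.524, -0.474, 0.551]
ft_force: [-0.4, -1.0, -1.5]
width: 0.17
time: 24.32
tcp_pos: [611.0, 0.3, 151.5]
tcp_rot: [-0.444, -0.524, -0.474, 0.551]
ft_force: [-0.7, 0.1, -1.4]
width: 0.175
time: 24.48
tcp_pos: [610.9, 0.3, 149.4]
tcp_rot: [-0.444, -0.524, -0.474, 0.551]
ft_force: [0.4, 0.1, -1.7]
width: 0.173
now 24.48 [6.109e+02 3.000e-01 1.494e+02] yaw -8.9 w 0.173 F [ 0.4  0.1 -1.7] tilt [-0.056  0.008]
(610.4, -0.7, 148, -9) -> [ 1.5 -0.3  1. ] spin 0.001
```

```bash
python3 -m crank '[[[1,1,0,0,0],[1,1.5,0,0,0]]]'
python3 -m crank '[[[1,0.5,0,0,0],[1,1,0,0,0]]]'
python3 -m crank '[[[1,0.5,0,0,0],[1,1,0,0,0]]]'
```

```text
time: 24.65
tcp_pos: [610.8, 0.2, 147.9]
tcp_rot: [-0.444, -0.524, -0.474, 0.551]
ft_force: [-0.6, -0.9, 0.8]
width: 0.173
time: 24.82
tcp_pos: [610.8, 0.0, 147.2]
tcp_rot: [-0.444, -0.524, -0.474, 0.551]
ft_force: [-3.3, -1.9, 6.6]
width: 0.17
time: 24.98
tcp_pos: [610.8, -0.0, 146.8]
tcp_rot: [-0.445, -0.524, -0.474, 0.551]
ft_force: [-5.3, -1.4, 11.4]
width: 0.172
```

Contact is right where I predicted (TCP z 148). Now I'll let the lid tilt down slowly, with the fingers following.

```bash
python3 -m crank '[[[0.825,0,0,0,0],[0.815,0.6,-0.3,0,0],[0.805,1.6,-0.7,0,0],[0.795,2.8,-1.1,0,0],[0.785,4,-1.5,0,0]]]'
python3 -m crank '[[[0.777,1.2,-0.4,0,0],[0.77,2.4,-0.8,0,0],[0.763,3.6,-1.2,0,0],[0.756,4.8,-1.5,0,0],[0.75,6,-1.8,0,0]]]'
cat >> h.py <<'E'
def lidpose(c='wrist'):
    im,d=cams.capture(c);X=wcloud(d) if c=='wrist' else cloud(c,d)
    X=X[d>0];dx,b,dz=indeck(X)
    k=(dz>30)&(dz<62)&(abs(b)<100)&(dx>-30)&(dx<140)
    r=spotter.silhouettes('lid',c);m=r[0]['pixels'][d>0]&k if r else k
    Q=np.stack([dx,b,dz],1)[m];Q=Q[Q[:,2]<58]
    A=np.c_[Q[:,:2]-[55,0],np.ones(len(Q))];sel=np.ones(len(Q),bool)
    for _ in range(5):
        co=np.linalg.lstsq(A[sel],Q[sel,2],rcond=None)[0];sel=abs(A@co-Q[:,2])<3
    print(c,r[0]['score'] if r else None,'lid deck x',np.percentile(Q[sel,0],[1,99]).round(1),'y',np.percentile(Q[sel,1],[1,99]).round(1),'plate z(55,0),slopes x,y',co[2].round(1),co[:2].round(3),sel.sum())
    return im
E
python3 -c "
from h import *
planw([(610.4,-0.7,148,-9)]);lidpose();lidpose('scene')"
```

```text
time: 25.4
tcp_pos: [609.1, 0.2, 142.6]
tcp_rot: [-0.445, -0.524, -0.474, 0.551]
ft_force: [0.6, -0.4, -0.5]
width: 0.212
time: 25.82
tcp_pos: [607.1, 0.6, 136.6]
tcp_rot: [-0.445, -0.524, -0.474, 0.551]
ft_force: [1.4, -0.5, 1.1]
width: 0.25
now 25.82 [6.071e+02 6.000e-01 1.366e+02] yaw -9.0 w 0.25 F [ 1.4 -0.5  1.1] tilt [-0.055  0.007]
(610.4, -0.7, 148, -9) -> [-11.5   2.8   0.8] spin 0.001
wrist 0.65 lid deck x [ -2.4 122.5] y [-77.1  88.3] plate z(55,0),slopes x,y 48.9 [0.    0.001] 35963
scene 0.7 lid deck x [ -1.4 124.7] y [-89.4  86.2] plate z(55,0),slopes x,y 49.3 [-0.004  0.   ] 1086
```

The plate is parallel to the deck at 49 mm, so the lid is fully down. Release and lift.

```bash
python3 -m crank '[[[0.73,0,0,0,0],[0.71,-1,0,0,0],[0.69,-3,0,0,0],[0.68,-8,0,0,0],[0.68,-15,0,0,0]]]'
python3 -m crank '[[[0.68,-25,0,0,0],[0.68,-50,0,0,0],[0.68,-80,0,0,0],[0.68,-80,0,0,0]]]'
python3 -c "
from h import *
planw([(520,40,200,0)]);im=lidpose();lidpose('scene');lidpose('top');save('w16',im)
for c in ('scene','top'):
    im,d=cams.capture(c);save(c+'16',im);X=cloud(c,d).reshape(-1,3);dx,b,dz=indeck(X)
    for lo in (-60,-30,0,30,60):
      k=(dz>14)&(dz<30)&(abs(b-lo)<12)&(dx>80)&(dx<140)
      print(c,lo,'tray far wall dx',np.median(dx[k]).round(1) if k.sum() else None,k.sum(),end='; ')
"

```

```text
time: 26.43
tcp_pos: [607.7, 0.4, 151.9]
tcp_rot: [-0.444, -0.524, -0.474, 0.551]
ft_force: [0.3, 0.1, -0.1]
width: 0.322
time: 26.77
tcp_pos: [614.8, 0.1, 238.2]
tcp_rot: [-0.446, -0.526, -0.472, 0.549]
ft_force: [0.8, 0.0, 0.5]
width: 0.318
now 26.77 [6.148e+02 1.000e-01 2.382e+02] yaw -9.0 w 0.318 F [0.8 0.  0.5] tilt [-0.048  0.008]
(520, 40, 200, 0) -> [ 43.  -97.8 -24.6] spin -0.157
wrist 0.67 lid deck x [ -4. 121.] y [-83.5  87.4] plate z(55,0),slopes x,y 46.9 [-0.002  0.   ] 19435
scene 0.74 lid deck x [ -2.8 124.2] y [-89.4  85.8] plate z(55,0),slopes x,y 49.3 [-0.003  0.   ] 1088
top 0.8 lid deck x [ -0.7 122.3] y [ 6.  86.7] plate z(55,0),slopes x,y 50.1 [ 0.002 -0.009] 839
scene -60 tray far wall dx 108.9 43; scene -30 tray far wall dx 108.6 38; scene 0 tray far wall dx 108.6 38; scene 30 tray far wall dx 108.9 37; scene 60 tray far wall dx 108.7 33; top -60 tray far wall dx None 0; top -30 tray far wall dx None 0; top 0 tray far wall dx None 0; top 30 tray far wall dx None 0; top 60 tray far wall dx None 0;
```

View pics/w16.png

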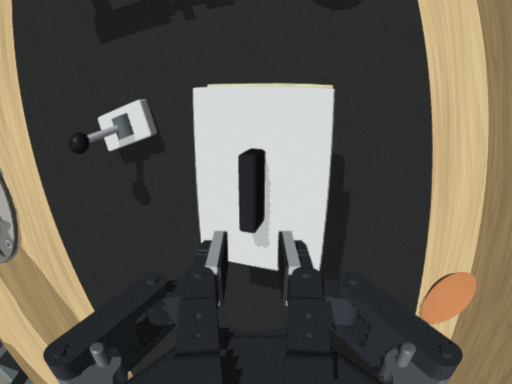

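The lid sits evenly over the tray with its bar at about (252,190), and the switch ball is at (80,142). The scene camera puts the tray wall at x≈54 in deck terms, against the lip. Last, the switch: straddle the ball along x with about a 60 mm opening.

```bash
python3 -c "
from h import *
planw([(424,67,190,7)])"
```

```text
now 27.17 [ 6.118e+02 -2.000e-01  2.310e+02] yaw -9.0 w 0.32 F [-0.8 -0.7  0.3] tilt [-0.057  0.007]
(424, 67, 190, 7) -> [ 26.1 -96.6 -18.6] spin -0.139
(424, 67, 190, 7) -> [ 26.1 -93.1 -31.8] spin -0.139
```

```bash
python3 -m crank '[[[0.5,-2,-25,-5,-0.03],[0.4,0,-50,-10,-0.07],[0.29,5,-75,-15,-0.1],[0.29,12,-97,-19,-0.139],[0.29,12,-97,-19,-0.139]]]'
python3 -m crank '[[[0.29,8,-25,-8,-0.03],[0.29,16,-50,-16,-0.07],[0.29,24,-70,-24,-0.1],[0.29,35,-93,-32,-0.139],[0.29,35,-93,-32,-0.139]]]'
python3 -m crank '[[[0.29,0,0,0,0]]]'
python3 -c "
from h import *
def box(Q,lo,hi): return Q[np.all((Q>lo)&(Q<hi),1)]
planw([(423.5,66.9,120,7),(423.5,66.9,62,7)])
im,d=cams.capture('wrist');X=wcloud(d);save('w17',im)
B=box(X.reshape(-1,3),[370,30,72],[440,105,105]);print('ball',np.percentile(B,[2,50,98],axis=0).round(1).tolist(),len(B))
S=box(X.reshape(-1,3),[395,30,17],[500,110,29]);print(cv2.minAreaRect(S[:,:2].astype(np.float32)))
r=spotter.tip_of('lamp_switch_tip','wrist');
if r:
    uu,vv=np.round(r[0]['point']).astype(int);print(uu,vv,X[vv,uu])
"
```

```text
time: 27.58
tcp_pos: [514.6, 35.1, 223.6]
tcp_rot: [-0.48, -0.489, -0.513, 0.516]
ft_force: [1.7, 0.5, 0.8]
width: 0.713
time: 28.0
tcp_pos: [415.9, 69.3, 192.9]
tcp_rot: [0.513, 0.453, 0.55, -0.479]
ft_force: [0.5, 0.8, -0.4]
width: 0.707
time: 28.08
tcp_pos: [415.5, 69.3, 192.8]
tcp_rot: [0.513, 0.452, 0.55, -0.479]
ft_force: [-0.3, -0.2, 0.2]
width: 0.712
now 28.08 [415.5  69.3 192.8] yaw 7.5 w 0.712 F [-0.3 -0.2  0.2] tilt [-0.064  0.005]
(423.5, 66.9, 120, 7) -> [72.2 12.1  4.4] spin 0.01
(423.5, 66.9, 62, 7) -> [57.9  3.6  0.8] spin -0.0
ball [[399.4, 57.3, 82.3], [410.8, 69.9, 91.9], [422.1, 79.0, 96.0]] 654
((444.5461120605469, 71.2313003540039), (69.74054718017578, 51.288421630859375), 7.9020891189575195)
253 187 [410.56680493  71.53035256  94.64528639]
```

```bash
python3 -m crank '[[[0.29,20,8.6,4,0.01],[0.29,45,8.6,4,0.01],[0.29,65,8.6,4,0.01],[0.29,72,8.6,4,0.01],[0.29,72,8.6,4,0.01]]]'
python3 -m crank '[[[0.29,0,0,0,0]]]'
python3 -c "
from h import *
planw([(420.5,67,62,7)])"
```

```text
time: 28.6
tcp_pos: [420.1, 66.5, 119.2]
tcp_rot: [0.51, 0.455, 0.548, -0.483]
ft_force: [-0.1, -0.2, 0.5]
width: 0.711
time: 28.68
tcp_pos: [420.7, 66.6, 119.8]
tcp_rot: [0.51, 0.455, 0.548, -0.483]
ft_force: [0.2, -0.9, 1.0]
width: 0.714
now 28.68 [420.7  66.6 119.8] yaw 6.9 w 0.714 F [ 0.2 -0.9  1. ] tilt [-0.067  0.006]
(420.5, 67, 62, 7) -> [57.7  3.6  0.4] spin -0.002
```

```bash
python3 -m crank '[[[0.29,20,3.6,0,0],[0.29,40,3.6,0,0],[0.29,52,3.6,0,0],[0.29,57,3.6,0,0],[0.29,57,3.6,0,0]]]'
python3 -m crank '[[[0.29,-0.7,10,0,0],[0.29,-1.4,20,0,0],[0.29,-2,30,0,0],[0.29,-2.7,40,0,0],[0.29,-3,45,0,0]]]'
python3 -m crank '[[[0.29,-0.5,7,0,0],[0.29,-1,14,0,0],[0.29,-1.5,20,0,0],[0.29,-2,26,0,0]]]'
python3 -c "
from h import *
planw([(494,76,62,7)]);im,d=cams.capture('wrist');save('w18',im);X=wcloud(d)
r=spotter.tip_of('lamp_switch_tip','wrist')
if r:
    uu,vv=np.round(r[0]['point']).astype(int);print(uu,vv,X[vv,uu],r[0]['score'])
"
```

```text
time: 29.1
tcp_pos: [420.7, 67.4, 62.8]
tcp_rot: [0.51, 0.455, 0.548, -0.483]
ft_force: [-0.2, 0.0, 0.4]
width: 0.708
time: 29.52
tcp_pos: [467.8, 73.1, 63.3]
tcp_rot: [0.51, 0.455, 0.547, -0.483]
ft_force: [-2.4, 0.6, 1.0]
width: 0.71
time: 29.85
tcp_pos: [493.7, 76.1, 63.4]
tcp_rot: [0.51, 0.455, 0.548, -0.483]
ft_force: [-26.8, -2.6, 3.4]
width: 0.71
now 29.85 [493.7  76.1  63.4] yaw 6.9 w 0.71 F [-26.8  -2.6   3.4] tilt [-0.067  0.006]
(494, 76, 62, 7) -> [1.4 0.4 0.2] spin -0.003
218 260 [479.41664192  83.24013787  92.14921361] 0.87
```

The force of 27 N is the end stop. I'll back off, lift away and check everything.

```bash
python3 -m crank '[[[0.29,0.3,-5,0,0],[0.29,0.5,-8,0,0],[0.29,0.5,-8,0,0]]]'
python3 -m crank '[[[0.29,-20,0,0,0],[0.29,-50,0,0,0],[0.29,-85,0,0,0],[0.29,-120,0,0,0],[0.29,-150,0,0,0]]]'
python3 -m crank '[[[0.29,-20,-20,0,0],[0.29,-40,-40,0,0],[0.29,-40,-40,0,0],[0.29,-40,-40,0,0]]]'
python3 -c "
from h import *
def box(Q,lo,hi): return Q[np.all((Q>lo)&(Q<hi),1)]
planw([(494,76,62,7)])
for c in ('wrist','top','scene'):
    im,d=cams.capture(c);save(c+'19',im);X=wcloud(d) if c=='wrist' else cloud(c,d)
    r=spotter.tip_of('lamp_switch_tip',c)
    if r:
        uu,vv=np.round(r[0]['point']).astype(int);print(c,uu,vv,X[vv,uu].round(0),r[0]['score'])
    F=X.reshape(-1,3);B=box(F,[400,30,72],[520,110,105]);
    if len(B):print(c,'ball',np.percentile(B,[2,50,98],axis=0).round(1).tolist(),len(B))
    Q=box(F,[370,300,76],[610,345,108]);q=Q[(Q[:,0]>430)&(Q[:,0]<495)];g=Q[(Q[:,0]>536)&(Q[:,0]<546)]
    if len(q):print(c,'handle y',np.percentile(q[:,1],[3,97]).round(1),'z',np.median(q[:,2]).round(1),'shaft',np.median(g,0).round(1))
    if c!='wrist':
        for n in ('watering_can','pot'):
            r=spotter.silhouettes(n,c)
            if r:print(c,n,np.median(X[r[0]['pixels']&(d>0)],0).round(0))
        lidpose(c)
a=cv2.imread('pics/scene19.png');cv2.imwrite('pics/f19.png',cv2.resize(a[140:310,60:420],(800,378),interpolation=cv2.INTER_CUBIC))
"
```

```text
time: 30.2
tcp_pos: [484.3, 75.0, 63.2]
tcp_rot: [0.509, 0.454, 0.548, -0.484]
ft_force: [0.5, 0.1, -0.3]
width: 0.713
time: 30.62
tcp_pos: [495.0, 74.3, 215.4]
tcp_rot: [0.51, 0.455, 0.548, -0.483]
ft_force: [0.2, 0.2, -0.1]
width: 0.706
time: 30.95
tcp_pos: [458.3, 69.2, 259.3]
tcp_rot: [0.511, 0.456, 0.547, -0.483]
ft_force: [-0.3, 0.5, -1.3]
width: 0.707
now 30.95 [458.3  69.2 259.3] yaw 6.9 w 0.707 F [-0.3  0.5 -1.3] tilt [-0.063  0.006]
(494, 76, 62, 7) -> [97.4 24.3  0. ] spin -0.001
(494, 76, 62, 7) -> [97.4 24.3  0.1] spin -0.001
wrist 278 164 [475.  79.  94.] 0.97
wrist ball [[465.5, 65.8, 82.2], [476.8, 78.0, 91.0], [488.4, 87.9, 95.3]] 440
top handle y [308.1 331.5] z 101.1 shaft [540.2 318.4  95.5]
top pot [733. 315.  36.]
top 0.63 lid deck x [-1.000e-01  1.241e+02] y [-88.4  86.4] plate z(55,0),slopes x,y 49.3 [0.001 0.002] 2284
scene 238 184 [386. 147.   0.] 0.64
scene ball [[469.2, 62.9, 77.1], [483.6, 70.5, 88.3], [490.4, 83.9, 95.4]] 58
scene handle y [307.  330.4] z 99.3 shaft [541.9 317.2  92.7]
scene watering_can [652. 477.  81.]
scene pot [727. 306.  50.]
scene 0.81 lid deck x [ -1.7 125. ] y [-89.3  86.4] plate z(55,0),slopes x,y 49.2 [-0.003 -0.001] 1089
```

View pics/f19.png

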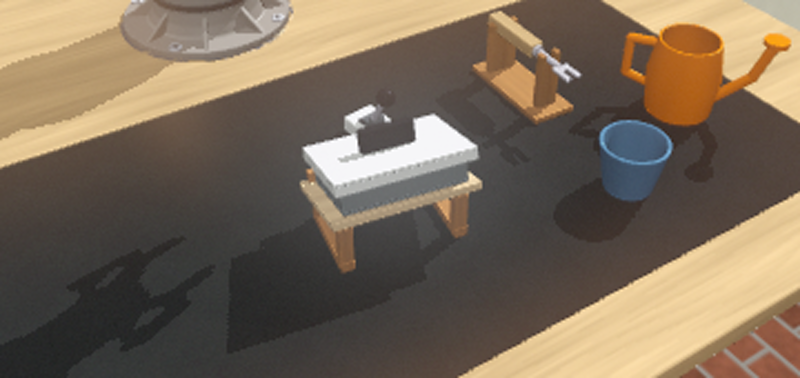

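```bash
python3 -c "
from h import *
print(ctrl.hand_in())"
```

```text
the job is handed in; nothing more can be done
None
```

I did all four steps in order and handed the job in at about 31 s on the robot's clock. The hand-in gives no verdict.

- **Weeder:** It lies level in both saddles, handle in the wide one and shaft in the narrow one. It sits about 3 mm off the rest's centre line; the limit is 9 mm.
- **Tray:** It first settled about 8 mm up from the lip, so I nudged it down. It now lies flat on the slope, about 54–55 mm up the deck (nominal 55 mm) and about 1 mm off the middle.
- **Cover:** Its top plate is parallel to the deck at 49.2–49.3 mm (49 mm is fully down), and it was released gently.
- **Switch:** It was pushed to its stop, with 27 N at the end. The ball moved 66 mm, which puts the joint near 0.98 rad.
- **Watering can and pot:** The pot's readings match the start to about 1 mm in both cameras. The can matches to about 2 mm in the scene camera, but the top camera missed it in the last check.
- **Robot:** It ended clear, with the fingertips at about 259 mm and no load on the wrist.

**Disagreement between cameras:** They differ on how far up the slope the cover sits on the tray. The wrist camera says about 5 mm, the top camera about 6 mm and the scene camera about 8 mm, against a limit of 9 mm. The cover has only 5 mm of play and lies flat and fully down, so I took about 5 mm as right and did not adjust it.

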